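# Wedge the timing stage up to its height mark and load the watch

### The arm

A 7-joint arm with a two-finger parallel gripper is mounted at the origin on the work surface. World frame = base frame: x ahead of the robot, y to its left, z up, the work surface at z = 0. Lengths are in mm, angles in degrees, forces in N, time in s.
With the tool pointing down it reaches from about 425 to 825 mm from the base axis. Payload 3.6 kg.
Tool frame: the origin (TCP) lies on the centre line of the jaws, within the pads' length; the fingertips stand 17 mm ahead of it and the grasp point (between the pads) lies 2 mm behind it; x points along the fingers, y is the direction in which the jaws open and shut, and the axes are right-handed (so a half turn about x gives the same grasp; the last joint's range is limited). The gripper opens to 85 mm and grips with 20 to 120 N. Pads are 22 mm wide; open, the fingers measure 114 mm over their backs; the gripper's body (76 mm by 85 mm) begins 54 mm behind the grasp point. The pads swing forward as they close: fully open they stand 13 mm farther back than shut.
Start: joints at [61.564, 35.231, -0.722, 81.555, 0.464, 63.22, -2.315], TCP at [294.266, -579.542, 212.797] pointing down, gripper open.
Joint ranges: [-178.69, 178.69], [-17.37, 117.87], [-77.05, 75.6], [15.02, 138.74], [-78.02, 258.01], [0.78, 113.62], [-162.83, 162.83]. Speed limits (degrees/s): [159.86, 159.86, 180, 180, 180, 180, 180].

### API

Orientations are given as [roll, pitch, yaw] about the fixed x, y, z axes, in that order (R = Rz(yaw) Ry(pitch) Rx(roll)).
In Python, from plant import sensors, camera, get_calibration, r gives the robot as it stands.
- The arm moves only by the tool carry_out, never from a script. Its arguments are lists of equal length, an entry for each row: "rotation": the turn, a rotation vector about the tool's x, y, z in rad, a list of three; "slide": the shift along the tool's x, y, z in mm, a list of three; "jaw": the opening, from -1 (shut) to 1 (fully open). A call has exactly 8 rows; each row is the pose to reach, as a shift and turn from the pose measured when the call began, along the tool's axes at that moment; what a row does not reach only later rows make up. A row lasts 1/10 s, in which the tool goes at most 50 mm and 8.59 degrees, less where a joint would pass 70% of its speed; a pose out of reach is approached as far as the arm can. A call with a gripper value outside its range is refused whole. The fingers move at their own pace and stop on an object; "grip_force" is the grip in N (left out, the last holds). Time passes only in rows, so rows that repeat a pose let the fingers close, or fill a call up. It gives the time, the measured TCP pose, the force and the opening at its end, in the units of the state.
- sensors.get_state(): the state, without advancing time (a new reading comes with each control period).
- camera(name): name is "side" or "top"; returns the picture (400x640x3 uint8, blue, green, red); there is no depth.
- get_calibration(name): a dict with "fx", "fy", "cx", "cy" (pixels), "pose" (4x4, takes a point from camera to world coordinates). Camera axes: x right, y down, z forward; pixel columns grow to the right and rows downward; lengths in mm; the calibration is good to about 2 mm. A picture is of the moment at which its call begins. get_calibration takes no time and is no camera call.
- r.job_done(): hands the job in, once; it reports no verdict.
The state is a dict: "clock": time; "qpos": joint angles; "dq": joint speeds; "joint_efforts": joint torques, N m; "eef_pos": TCP position; "orientation": TCP orientation; "contact_force": force on the tool from outside, world axes, zero at the start; "torque": the same for the moment, N m; "width": finger opening in mm.
Only numpy, scipy, OpenCV 4.12 (cv2) and the standard library are available. Lean on these libraries where they do the work, as an engineer would, in place of code of your own. Each camera call takes 0.05 s, during which the arm holds its last target.

### The job

Slide the aluminium wedge, thin end first, under the front lip of the hinged stage until the stage's pointer stands within the dark line of the height mark beside it, and leave the wedge there, on the bench, holding the stage up. Then gently set the watch on its grey holder block upright onto the stage, wholly on the rubber pad and lengthwise with it, with the pointer still in the line. Do not shift the height mark, and leave the other things on the bench alone.

Things in the scene. Friction and masses are not known exactly. Their poses are not given: they have to be found in the camera images.
- pad (a point): Centre of the dark rubber pad (120 x 80 mm) on the stage, at the level the block stands on. x runs from the front lip to the hinge (to the robot's right, within 0.25 rad), y to the far side, z up out of the stage. The stage is an aluminium plate 165 x 130 x 6 mm, hinged at its rear edge, 81 mm beyond this point and 31 mm above the bench; its front lip is 84 mm before this point.
- lip (a point): Middle of the round front lip (10 mm thick) of the stage, on the lip's centre line, which is 18 mm above the bench at rest (underside at 13 mm) and must rise 9 to 17 mm. Below the stage the bench is free for 150 mm behind the lip and 85 mm either side. Steel rails 12 mm high run along both sides, 90 to 130 mm from the middle, from 35 mm before the lip backwards.
- lamp (a point): Middle of the underside of the fixed white lamp bar, 165 mm above the bench. The bar is 55 mm wide, 20 mm thick, 250 mm long across the stand, and hangs 4 to 59 mm in front of the lip, so an upright gripper cannot work below it: lean it back from the lip by 35 to 45 degrees. Its post, 16 mm thick, stands 115 mm from the middle, on the far side.
- stage (a joint): Tilt of the stage about its rear hinge, rad: 0 at rest (front lip low, sloping 0.079 rad down to the front), growing as the lip rises; level at 0.079. It falls back under its own weight (0.6 kg) when not held up.
- pointer (a point): Tip of the flat steel pointer (3 mm thick) at the stage's front corner nearest the robot, at mid thickness. It is at the height of the lip's centre, 5 mm above the lip's underside, 86 mm from the stage's middle line.
- mark_line (a point): Middle of the dark line (5 mm high) around the height mark, an aluminium collar 22 x 22 x 24 mm on a thin upright post, beside the stage's front corner nearest the robot. z up. The collar can be moved up and down its post, but must stay where it is.
- wedge_heel (a point): Centre of the heel of the loose aluminium wedge, 17.5 mm above its flat underside; about 0.33 kg. x points to its thin end. The wedge is 140 mm long, 44 mm wide (y). The heel is the level-topped thick end, 30 mm long, 35 mm high; then the top slopes straight down over 110 mm to 5 mm at the thin end, 125 mm from this point. It balances 31 mm from here towards the thin end. Friction holds it where it is left.
- block_mid (a point): Centre of the loose grey holder block with a wristwatch on top, about 0.35 kg: 95 mm long (x), 55 mm wide (y), 40 mm high (z up). This point is 20 mm above its underside. The watch on top is 42 mm across and stands 10 mm above the block.
- wedge: The whole wedge; origin under the middle of its length, at its flat underside, x to the thin end.
- block: The whole holder block with its watch; origin at the centre of its underside.
- tester: Bystander: flat yellow tester box, 130 x 80 x 30 mm; origin at the centre of its underside.
- loupe: Bystander: black eye loupe, 56 mm across, 40 mm high, standing; origin at the centre of its underside.
- weight: Bystander: black stepped round casing weight, 72 mm across, 45 mm high; origin at the centre of its underside.

How it is judged (in metres and radians):
On the way:
1. the wedge, let go, holds the stage up with its pointer within the line, before the block is on the stage (z of pointer in the frame of mark_line between -0.0025 and 0.0025 m and contact force between wedge and stage above 0.5 N and angle between wedge_heel's own z axis and vertical below 0.1 rad and contact force between the fingers and wedge below 0.1 N and contact force between block and stage below 0.1 N), for 0.3 s.
At the end, for the whole second after the job is handed in: The wedge lies flat on the bench and carries the stage, pointer within 2.5 mm of the middle of the line; the block stands upright on the stage, at most 14 mm along and 14 mm across from the pad's centre and within 0.2 rad of its length; wedge and block at rest (z of pointer in the frame of mark_line between -0.0025 and 0.0025 m and contact force between each of wedge, block and stage above 0.5 N and angle between wedge_heel's own z axis and vertical below 0.1 rad and x of block_mid in the frame of pad between -0.014 and 0.014 m and y of block_mid in the frame of pad between -0.014 and 0.014 m and angle between the x axis of block_mid and the x axis of pad, either way round below 0.2 rad and angle between block_mid's own z axis and vertical below 0.12 rad and height (world z) of wedge_heel below 0.021 m and linear speed of each of block, wedge below 0.01 m/s); the robot touches nothing.
It fails at once if the height mark is shifted by more than 2 mm (distance of mark_line from where it was at the start of the episode above 0.002 m).
It fails at once if the watch block is dropped (it falls freely by more than about 13 mm) or tipped ((linear speed of block above 0.5 m/s and contact force between the fingers and block below 0.05 N) or angle between block_mid's own z axis and vertical above 0.6 rad).
It fails at once if a bystander is moved by more than 15 mm (distance of any of tester, loupe, weight from where it was at the start of the episode above 0.015 m).
It also fails if it takes over 72 s, if anything falls off the work surface, if the arm or the gripper's body presses on something with over 40 N, if the wrist force passes 120 N, or if a joint passes its speed limit or range.

## Working session

There is one attempt and no reset: what is moved stays moved. The work goes in short steps, Python scripts to look and compute and a tool call to move; the robot and the scene stay as the last step left them, time stands still between calls to the robot, and variables do not carry over. Pictures are saved under pics/ and viewed, and the job is handed in when it is done.

Besides the shell and the picture viewer there is one more tool, called after "Emit:" as name(argument=value, ...), one argument or row to a line, values as JSON. carry_out: Moves the arm, as the interface text tells. Its arguments: {"type":"object","properties":{"rotation":{"type":"array","items":{"type":"array","items":{"type":"number"}}},"slide":{"type":"array","items":{"type":"array","items":{"type":"number"}}},"jaw":{"type":"array","items":{"type":"number"}},"grip_force":{"type":"number"}},"required":["rotation","slide","jaw"]}

```bash
ls; mkdir -p pics; python3 - <<'E'
from plant import sensors, camera, get_calibration, r
import cv2,numpy as np
np.set_printoptions(precision=4,suppress=True)
print(sensors.get_state())
for n in("side","top"):
    c=get_calibration(n);print(n,c)
    cv2.imwrite(f"pics/{n}0.png",camera(n))
E
```

```text
pics
{'clock': 0.0, 'qpos': array([61.563 , 35.2904, -0.7214, 81.6418,  0.464 , 63.2199, -2.3158]), 'dq': array([-0.0507, -0.0225, -0.0582,  0.003 ,  0.0244, -0.0528, -0.005 ]), 'joint_efforts': array([ -0.0001, -46.9208,   0.2592, -17.1031,   0.01  ,   0.0096,
         0.    ]), 'eef_pos': array([ 293.8953, -578.8435,  211.6227]), 'orientation': array([-88.8723,  89.8508, 118.0479]), 'contact_force': array([ 0.4201,  0.4269, -0.2373]), 'torque': array([ 0.0196, -0.0447,  0.0159]), 'width': 85.50712374362796}
side {'fx': 400.1900650529814, 'fy': 400.1900650529814, 'cx': 322.78939408166883, 'cy': 196.01361910918263, 'pose': array([[ -0.9261,  -0.2234,   0.3039, 294.0895],
       [ -0.3768,   0.5877,  -0.716 , 765.0572],
       [ -0.0187,  -0.7776,  -0.6285, 759.8328],
       [  0.    ,   0.    ,   0.    ,   1.    ]])}
top {'fx': 415.6706422315835, 'fy': 415.6706422315835, 'cx': 320.59665889276965, 'cy': 205.73950176245427, 'pose': array([[  -0.0234,   -0.9928,    0.1174,  474.0169],
       [  -0.9994,    0.0262,    0.0226,    6.9683],
       [  -0.0255,   -0.1168,   -0.9928, 1177.4436],
       [   0.    ,    0.    ,    0.    ,    1.    ]])}
```

View pics/side0.png

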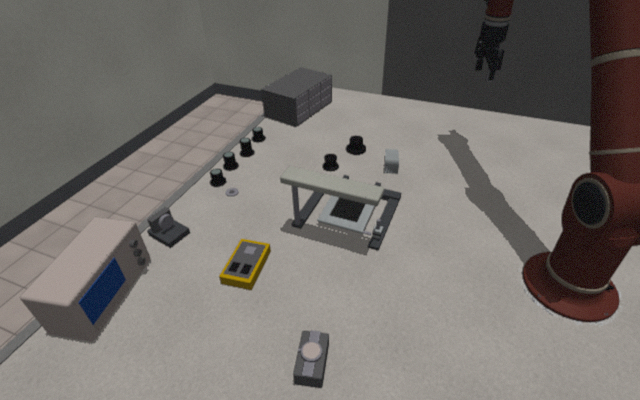

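View pics/top0.png

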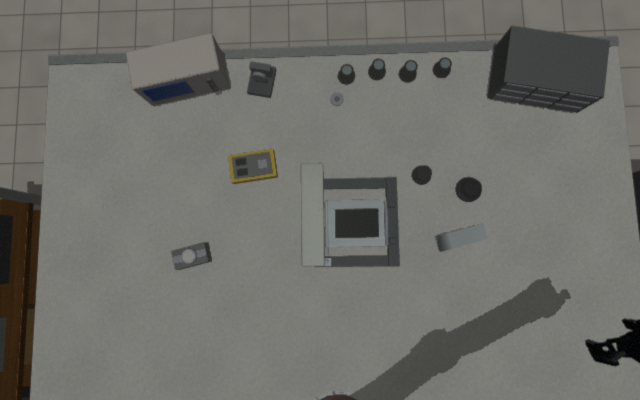

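```bash
python3 - <<'E'
import cv2,numpy as np
t=cv2.imread("pics/top0.png");s=cv2.imread("pics/side0.png")
def crop(im,x0,y0,x1,y1,f,n):
    c=cv2.resize(im[y0:y1,x0:x1],None,fx=f,fy=f,interpolation=cv2.INTER_CUBIC)
    c=cv2.convertScaleAbs(c,alpha=1.3,beta=10)
    for i in range(x0,x1,10): cv2.putText(c,str(i),((i-x0)*f,8),0,.3,(0,0,255)); cv2.line(c,((i-x0)*f,10),((i-x0)*f,14),(0,0,255))
    for i in range(y0,y1,10): cv2.putText(c,str(i),(0,(i-y0)*f+4),0,.3,(0,0,255))
    cv2.imwrite(n,c)
crop(t,290,155,410,275,5,"pics/c_stage_t.png")
crop(t,425,210,500,265,8,"pics/c_wedge_t.png")
crop(t,160,230,225,285,8,"pics/c_block_t.png")
crop(s,270,140,420,260,5,"pics/c_stage_s.png")
crop(s,285,320,340,390,8,"pics/c_block_s.png")
E
```

```text
(no output)
```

View pics/c_stage_t.png

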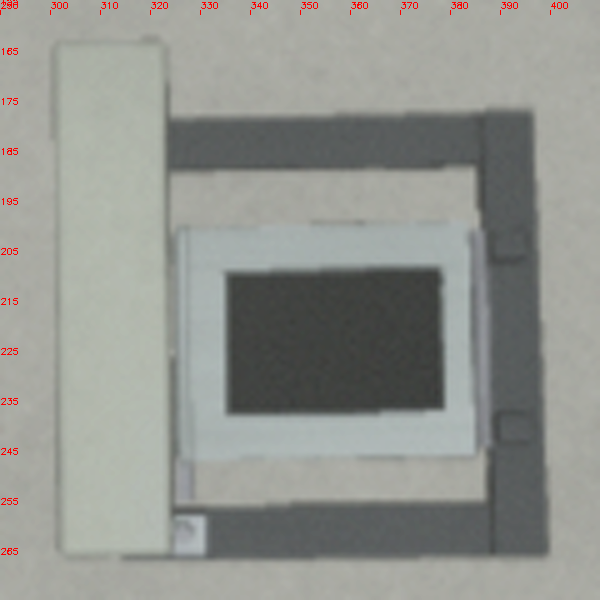

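View pics/c_wedge_t.png

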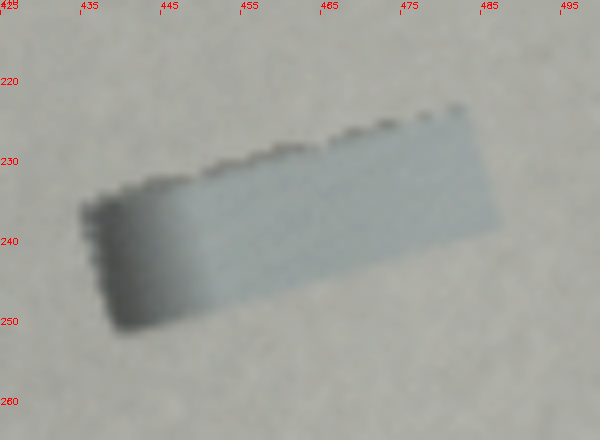

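View pics/c_block_t.png

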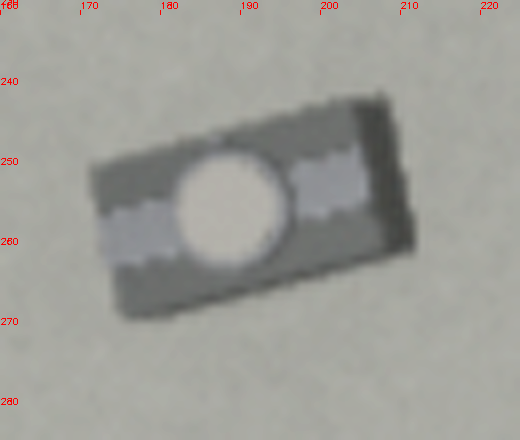

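View pics/c_stage_s.png

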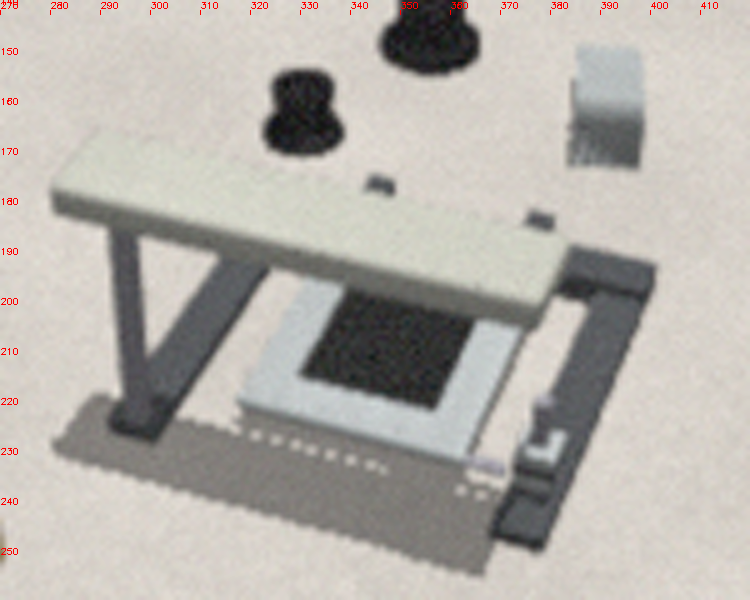

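View pics/c_block_s.png

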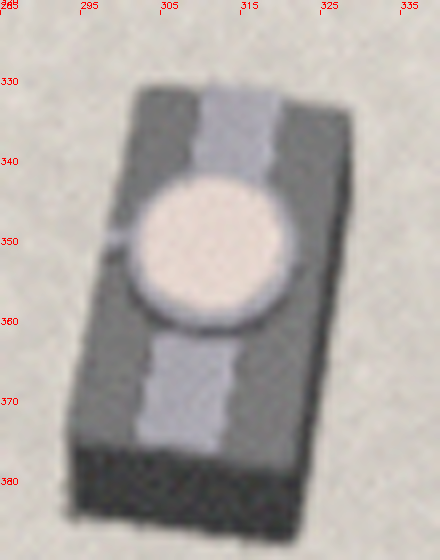

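```bash
cat > h.py <<'E'
from plant import sensors, camera, get_calibration, r
import cv2,numpy as np
from scipy.optimize import least_squares
from scipy.spatial.transform import Rotation as Rn
np.set_printoptions(precision=3,suppress=True)
C={n:get_calibration(n) for n in("side","top")}
def proj(n,P):
    c=C[n];T=np.linalg.inv(c["pose"]);p=np.atleast_2d(P)@T[:3,:3].T+T[:3,3]
    return np.c_[c["fx"]*p[:,0]/p[:,2]+c["cx"],c["fy"]*p[:,1]/p[:,2]+c["cy"]]
def atz(n,uv,z):
    c=C[n];uv=np.atleast_2d(uv).astype(float)
    d=np.c_[(uv[:,0]-c["cx"])/c["fx"],(uv[:,1]-c["cy"])/c["fy"],np.ones(len(uv))]@c["pose"][:3,:3].T
    o=c["pose"][:3,3];return o+d*((z-o[2])/d[:,2])[:,None]
def crop(n,im,x0,y0,x1,y1,f,a=1.3):
    c=cv2.resize(im[y0:y1,x0:x1],None,fx=f,fy=f,interpolation=cv2.INTER_CUBIC)
    c=cv2.convertScaleAbs(c,alpha=a,beta=0)
    st=10 if f<12 else 5
    # image pixel i centre sits at (i-x0+.5)*f
    for i in range(x0,x1,st): X=int((i-x0+.5)*f);cv2.putText(c,str(i),(X,8),0,.3,(0,0,255)); cv2.line(c,(X,10),(X,14),(0,0,255))
    for i in range(y0,y1,st): Y=int((i-y0+.5)*f);cv2.putText(c,str(i),(0,Y+4),0,.3,(0,0,255));cv2.line(c,(18,Y),(22,Y),(0,0,255))
    cv2.imwrite(n,c)
E
python3 - <<'E'
from h import *
s=cv2.imread("pics/side0.png");t=cv2.imread("pics/top0.png")
crop("pics/mk_s.png",s,355,205,400,245,16)
crop("pics/mk_t.png",t,310,240,345,270,18)
crop("pics/wd_s.png",s,375,140,410,180,14)
P=atz("top",[[334.5,208.5],[376,208],[377,236.8],[333.8,237.6]],29);print(P)
print("lamp",atz("top",[[300.5,163],[322,163],[323,265],[300.5,265]],185))
E
```

```text
[[ 601.103   -5.372   29.   ]
 [ 599.48  -120.33    29.   ]
 [ 519.793 -119.967   29.   ]
 [ 520.502   -1.24    29.   ]]
lamp [[697.549  76.053 185.   ]
 [696.024  23.659 185.   ]
 [450.176  27.149 185.   ]
 [451.391  80.426 185.   ]]
```

View pics/mk_s.png

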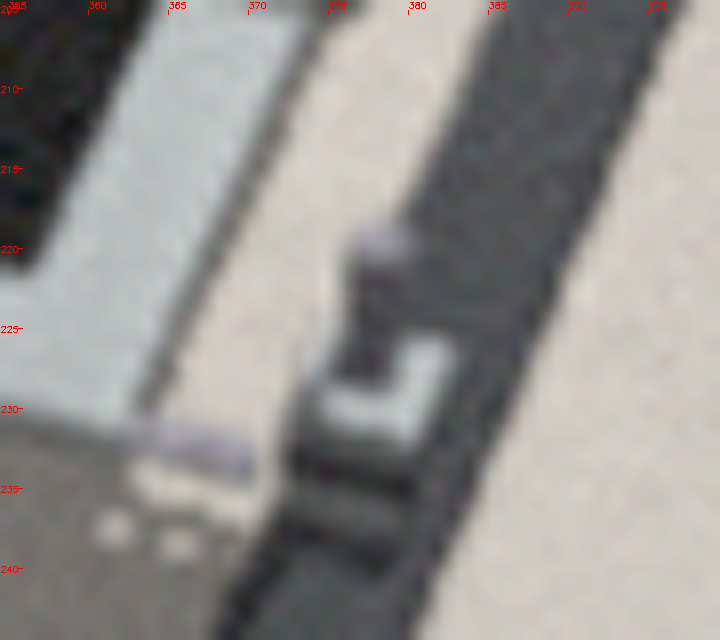

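View pics/mk_t.png

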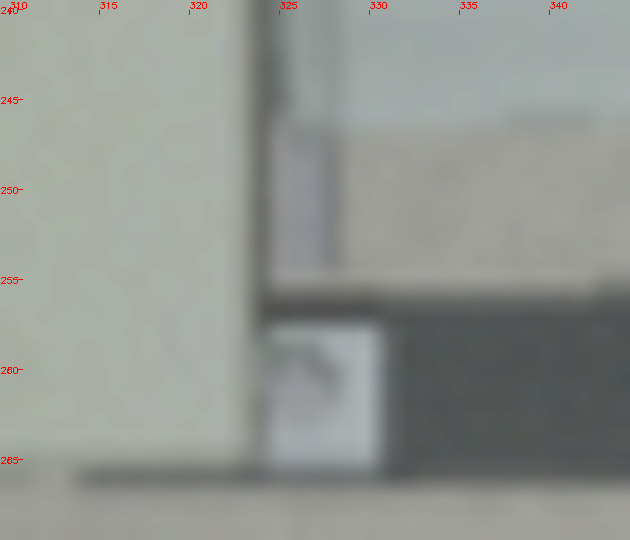

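View pics/wd_s.png

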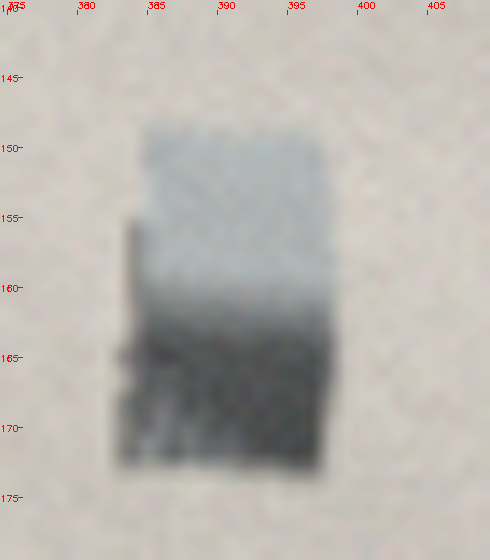

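```bash
python3 - <<'E'
from h import *
# collar: right edge u=330.3, rows 257.5..265.5 in top, for z top
a=-90.7*np.pi/180; ex=np.array([np.cos(a),np.sin(a),0]); ey=np.array([-ex[1],ex[0],0])
for zl in (26,29,32,35):
    zt=zl+12
    R=atz("top",[[330.3,257.5],[330.3,265.5]],zt)
    m=R.mean(0)-11*ex; print(zl,"collar",m, np.linalg.norm(R[0]-R[1]))
    for nm,dz,dx,dy in (("topNL",12,-11,11),("topNR",12,-11,-11),("topFR",12,11,-11),("line up NR",2.5,-11,-11),("line lo NR",-2.5,-11,-11),("bot NR",-12,-11,-11),("bot NL",-12,-11,11)):
        p=m+dx*ex+dy*ey; p[2]=zl+dz; print("  ",nm,proj("side",p))
print("px/mm",proj("side",[[460,20,30],[460,20,40]]))
# pad/stage check
c=np.array([560.2,-61.7,0])
hinge=c+81*ex; 
for th in (0,):
  tip=c-84*ex; tip=tip-86*ey; tip[2]=18; print("pointer tip",tip,proj("side",tip),proj("top",tip))
  for sx in(-1,1):
    for sy in (-1,1):
      p=c+60*sx*ex+40*sy*ey; p[2]=31-(81-60*sx)*.079+5; print(sx,sy,p,proj("side",p),proj("top",p))
E
```

```text
26 collar [455.752  21.081  38.   ] 21.54218050928604
   topNL [[373.105 231.643]]
   topNR [[381.364 233.864]]
   topFR [[383.766 228.341]]
   line up NR [[381.093 236.514]]
   line lo NR [[380.952 237.897]]
   bot NR [[380.686 240.501]]
   bot NL [[372.551 238.268]]
29 collar [455.801  21.073  41.   ] 21.485462879560398
   topNL [[373.158 230.794]]
   topNR [[381.432 233.014]]
   topFR [[383.838 227.494]]
   line up NR [[381.161 235.674]]
   line lo NR [[381.019 237.062]]
   bot NR [[380.752 239.675]]
   bot NL [[372.602 237.443]]
32 collar [455.849  21.065  44.   ] 21.428745249834755
   topNL [[373.211 229.943]]
   topNR [[381.501 232.161]]
   topFR [[383.91  226.643]]
   line up NR [[381.229 234.83 ]]
   line lo NR [[381.087 236.223]]
   bot NR [[380.819 238.846]]
   bot NL [[372.654 236.616]]
35 collar [455.898  21.057  47.   ] 21.37202762010917
   topNL [[373.265 229.088]]
   topNR [[381.57  231.304]]
   topFR [[383.983 225.79 ]]
   line up NR [[381.297 233.984]]
   line lo NR [[381.154 235.382]]
   bot NR [[380.886 238.014]]
   bot NL [[372.705 235.786]]
px/mm [[376.783 231.533]
 [377.039 228.746]]
pointer tip [475.233  23.344  18.   ] [[370.523 234.205]] [[325.345 254.348]]
-1 -1 [520.936  -1.216  24.861] [[357.013 222.129]] [[333.778 237.504]]
-1 1 [600.93   -2.193  24.861] [[329.529 214.854]] [[333.35  208.755]]
1 -1 [ 519.47  -121.207   34.341] [[370.682 193.555]] [[377.672 236.824]]
1 1 [ 599.464 -122.184   34.341] [[344.755 187.372]] [[376.881 207.772]]
```

```bash
python3 - <<'E'
from h import *
import time
ims=[camera("side").astype(float)]
cv2.imwrite("pics/side1.png",ims[0])
s=(ims[0]+cv2.imread("pics/side0.png"))/2
g=s.mean(2)
print("      ",list(range(362,386)))
for y in range(224,244): print(y,g[y,362:386].astype(int))
E
```

```text
[362, 363, 364, 365, 366, 367, 368, 369, 370, 371, 372, 373, 374, 375, 376, 377, 378, 379, 380, 381, 382, 383, 384, 385]
224 [146 148 147 121  95 117 148 156 154 152 152 152 147 149 104  57  57  60
  61  63  62  65  68  66]
225 [144 146 146 111  96 138 156 156 150 152 152 152 142 143 100  60  53  58
  73  70  67  63  62  63]
226 [144 144 132  99 116 146 154 155 153 153 153 143 142 128  85  59  57  72
 107 121 111  79  66  61]
227 [146 146 109  92 137 152 155 156 155 154 154 137 142 109  67  52  54  81
 131 150 131  90  66  63]
228 [145 135 101  91 137 154 155 155 155 155 154 131 120  95  70  59  63  93
 136 146 116  76  61  62]
229 [146 115  91 112 142 153 154 155 155 152 147 110  92 108 116 105 100 119
 144 139  96  64  63  61]
230 [142 111  99 133 147 151 153 154 153 153 134  92  80 116 138 140 141 145
 150 123  77  59  66  55]
231 [125 119 117 132 134 138 142 147 149 150 119  76  67  86 109 121 124 134
 141 104  56  60  62  58]
232 [ 96 105 111 124 124 122 125 132 138 143 104  65  58  63  69  73  75  93
 108  77  54  60  64  65]
233 [ 83 103 115 110 106 104 112 118 118 132  88  39
[... 498 characters left out ...]
2  97  66  37  39  35  43  48  54  53  56
  58  60  58  92 139 154]
239 [ 92  90  89 115 121 102  89  96  76  46  41  47  50  48  45  39  39  42
  56  61  60 120 147 155]
240 [ 86  86  87  90  88  86  87  85  61  39  38  56  60  57  49  45  37  50
  63  60  89 137 150 153]
241 [ 86  86  86  85  87  85  79  60  43  36  50  60  66  60  62  56  54  62
  61  61 118 147 151 154]
242 [ 88  87  88  87  88  88  72  47  35  50  60  63  62  62  63  63  67  63
  60  67 130 150 149 152]
243 [ 87  87  88  87  86  87  65  43  36  55  64  62  62  62  62  64  63  61
  55  93 139 153 154 151][ WARN:0@0.821] global loadsave.cpp:1063 imwrite_ Unsupported depth image for selected encoder is fallbacked to CV_8U.
```

```bash
cat >> h.py <<'E'
def fitbox(obs,x0):
    # obs: list of (cam,(u,v),local xyz); params x,y,yaw
    def f(p):
        c,s=np.cos(p[2]),np.sin(p[2]);o=[]
        for n,uv,l in obs:
            w=[p[0]+c*l[0]-s*l[1],p[1]+s*l[0]+c*l[1],l[2]]
            o+=list(proj(n,w)[0]-uv)
        return o
    q=least_squares(f,x0);return q.x,np.array(q.fun).reshape(-1,2)
E
python3 - <<'E'
from h import *
# wedge local origin heel centre, x to thin
W=[("top",(434.5,235),(-15,-0,0))]
W=[("top",(434.7,235.2),(-15,22,0)),("top",(439.5,250.5),(-15,-22,0)),("top",(486,237.8),(125,-22,3)),("top",(482,222.3),(125,22,3)),
("side",(382.7,172.3),(-15,22,0)),("side",(397,173),(-15,-22,0))]
for o in (W,W[:4]):
  x,f=fitbox(o,[500,-300,-1.3]);print("wedge",x,np.degrees(x[2]));print(f)
B=[("top",(171,250),(-47.5,27.5,40)),("top",(174,269),(-47.5,-27.5,40)),("top",(208,241.5),(47.5,27.5,36)),("top",(210.5,260.5),(47.5,-27.5,0)),
("side",(301.5,330.5),(47.5,27.5,40)),("side",(328.5,334),(47.5,-27.5,40)),("side",(293.5,375),(-47.5,27.5,40)),("side",(322,378),(-47.5,-27.5,40)),("side",(293.5,383.5),(-47.5,27.5,0)),("side",(321.5,387),(-47.5,-27.5,0))]
B[2]=("top",(207.5,242),(47.5,27.5,0))
x,f=fitbox(B,[450,350,-1.57]);print("block",x,np.degrees(x[2]));print(f)
E
```

```text
wedge [ 504.602 -302.674   -1.341] -76.85139399652188
[[-0.689 -0.39 ]
 [-1.042 -0.447]
 [ 1.197 -0.39 ]
 [ 0.521 -0.105]
 [ 0.981  0.195]
 [ 0.421  0.531]]
wedge [ 503.093 -302.766   -1.33 ] -76.21596545450168
[[-0.693  0.226]
 [-0.877  0.13 ]
 [ 1.202 -0.352]
 [ 0.359 -0.024]]
block [481.785 397.752  -1.334] -76.41001132957456
[[-1.346 -0.094]
 [-0.033  0.467]
 [-0.087 -0.598]
 [ 1.289 -0.254]
 [ 0.526 -1.428]
 [ 0.367 -1.612]
 [-1.16  -0.742]
 [-0.241  0.336]
 [ 0.232  1.176]
 [ 0.688  1.715]]
```

```bash
cat >> h.py <<'E'
def cur():
    st=sensors.get_state();return np.array(st["eef_pos"]),Rn.from_euler("xyz",st["orientation"],degrees=True).as_matrix(),st
def tgt(yaw,lean,flip=1):
    # tool x: horizontal heading yaw*sin(lean) down cos(lean); tool y horizontal perpendicular
    y,l=np.radians(yaw),np.radians(lean)
    x=np.array([np.cos(y)*np.sin(l),np.sin(y)*np.sin(l),-np.cos(l)]);ya=flip*np.array([-np.sin(y),np.cos(y),0])
    return np.c_[x,ya,np.cross(x,ya)]
def plan(gp,R1,off=2):
    """gp: grasp point (2mm behind TCP)"""
    p,R,st=cur();t=np.array(gp)+off*R1[:,0]
    s=R.T@(t-p);rv=Rn.from_matrix(R.T@R1).as_rotvec()
    n=max(np.linalg.norm(s)/50,np.degrees(np.linalg.norm(rv))/8.59)
    print("slide",s.round(1),"rot",rv.round(3),"minrows %.1f"%n,"t",st["clock"])
    for k in range(1,9):
        print([round(float(v)*k/8,1) for v in s],[round(float(v)*k/8,3) for v in rv])
E
python3 - <<'E'
from h import *
p,R,st=cur();print(R)
for f in(1,-1): print(np.degrees(Rn.from_matrix(R.T@tgt(-76.5,40,f)).magnitude()))
R1=tgt(-76.5,40,-1)
g=np.array([504,-302.5,26])-80*tgt(-76.5,40)[:,0];print(g)
for f in (1,-1): plan(g,tgt(-76.5,40,f))
E
```

```text
[[-0.001  0.453 -0.892]
 [ 0.002 -0.892 -0.453]
 [-1.    -0.002 -0.   ]]
84.99143941022861
108.8139860852661
[ 491.996 -252.498   87.284]
slide [ 126.5 -200.  -324.1] rot [-1.278 -0.591  0.467] minrows 9.9 t 0.15
[15.8, -25.0, -40.5] [-0.16, -0.074, 0.058]
[31.6, -50.0, -81.0] [-0.32, -0.148, 0.117]
[47.5, -75.0, -121.5] [-0.479, -0.222, 0.175]
[63.3, -100.0, -162.0] [-0.639, -0.295, 0.233]
[79.1, -125.0, -202.5] [-0.799, -0.369, 0.292]
[94.9, -150.0, -243.1] [-0.959, -0.443, 0.35]
[110.7, -175.0, -283.6] [-1.118, -0.517, 0.409]
[126.5, -200.0, -324.1] [-1.278, -0.591, 0.467]
slide [ 126.5 -200.  -324.1] rot [1.722 0.497 0.628] minrows 12.7 t 0.15
[15.8, -25.0, -40.5] [0.215, 0.062, 0.079]
[31.6, -50.0, -81.0] [0.431, 0.124, 0.157]
[47.5, -75.0, -121.5] [0.646, 0.186, 0.236]
[63.3, -100.0, -162.0] [0.861, 0.248, 0.314]
[79.1, -125.0, -202.5] [1.076, 0.31, 0.393]
[94.9, -150.0, -243.1] [1.292, 0.373, 0.471]
[110.7, -175.0, -283.6] [1.507, 0.435, 0.55]
[126.5, -200.0, -324.1] [1.722, 0.497, 0.628]
```

Emit:
carry_out(
  rotation=[
    [-0.12,-0.056,0.044],
    [-0.24,-0.111,0.088],
    [-0.36,-0.167,0.132],
    [-0.48,-0.222,0.175],
    [-0.6,-0.277,0.219],
    [-0.72,-0.333,0.263],
    [-0.84,-0.388,0.307],
    [-0.96,-0.443,0.35],
  ],
  slide=[
    [8,-19,-30],
    [16,-38,-61],
    [24,-56,-91],
    [32,-75,-121],
    [40,-94,-152],
    [48,-112,-182],
    [56,-131,-212],
    [64,-150,-243],
  ],
  jaw=[1,1,1,1,1,1,1,1],
  grip_force=60,
)

```text
clock: 0.95
eef_pos: [443.7, -333.6, 148.1]
orientation: [10.0, 58.9, -86.3]
contact_force: [0.9, -1.0, -0.5]
width: 85.2
```

```bash
python3 - <<'E'
from h import *
p,R,st=cur();print(p,st["qpos"])
R1=tgt(-76.5,40)
plan(np.array([504,-302.5,26])-80*R1[:,0],R1)
E
```

```text
[ 443.733 -333.57   148.085] [  9.328  28.973  12.901 119.164  50.877  28.899 -30.866]
slide [  13.9   35.8 -105.5] rot [-0.313 -0.147  0.113] minrows 2.4 t 0.95
[1.7, 4.5, -13.2] [-0.039, -0.018, 0.014]
[3.5, 9.0, -26.4] [-0.078, -0.037, 0.028]
[5.2, 13.4, -39.6] [-0.118, -0.055, 0.042]
[6.9, 17.9, -52.8] [-0.157, -0.073, 0.057]
[8.7, 22.4, -66.0] [-0.196, -0.092, 0.071]
[10.4, 26.9, -79.2] [-0.235, -0.11, 0.085]
[12.1, 31.3, -92.4] [-0.274, -0.128, 0.099]
[13.9, 35.8, -105.5] [-0.313, -0.147, 0.113]
```

Emit:
carry_out(
  rotation=[
    [-0.06,-0.03,0.022],
    [-0.12,-0.06,0.043],
    [-0.18,-0.085,0.065],
    [-0.24,-0.115,0.087],
    [-0.313,-0.147,0.113],
    [-0.313,-0.147,0.113],
    [-0.313,-0.147,0.113],
    [-0.313,-0.147,0.113],
  ],
  slide=[
    [2.8,7,-21],
    [5.6,14,-42],
    [8.3,21,-63],
    [11,28.5,-84],
    [13.9,35.8,-105.5],
    [13.9,35.8,-105.5],
    [13.9,35.8,-105.5],
    [13.9,35.8,-105.5],
  ],
  jaw=[1,1,1,1,1,1,1,1],
)

```text
clock: 1.75
eef_pos: [491.9, -255.4, 86.7]
orientation: [0.1, 49.9, -76.6]
contact_force: [0.4, -0.7, 0.1]
width: 85.6
```

```bash
python3 - <<'E'
from h import *
p,R,st=cur();print(p,st["qpos"],R[:,0])
R1=tgt(-76.5,40)
plan(np.array([504,-302.5,26]),R1)
g=[504,-302.5,26]
print(proj("top",[p]),proj("side",[p]))
t=camera("top");s=camera("side");cv2.imwrite("pics/t2.png",t)
crop("pics/t2c.png",t,410,190,510,275,7);crop("pics/s2c.png",s,350,110,440,190,7)
E
```

```text
[ 491.908 -255.358   86.715] [-13.538  40.576  26.3   125.787  82.788  21.131 -61.44 ] [ 0.149 -0.627 -0.765]
slide [79.8  0.9 -1.9] rot [-0.004  0.002  0.001] minrows 1.6 t 1.75
[10.0, 0.1, -0.2] [-0.0, 0.0, 0.0]
[19.9, 0.2, -0.5] [-0.001, 0.0, 0.0]
[29.9, 0.3, -0.7] [-0.001, 0.001, 0.001]
[39.9, 0.4, -0.9] [-0.002, 0.001, 0.001]
[49.9, 0.5, -1.2] [-0.002, 0.001, 0.001]
[59.8, 0.6, -1.4] [-0.003, 0.001, 0.001]
[69.8, 0.8, -1.7] [-0.003, 0.002, 0.001]
[79.8, 0.9, -1.9] [-0.004, 0.002, 0.001]
[[432.133 245.33 ]] [[393.28  156.272]]
```

View pics/t2c.png

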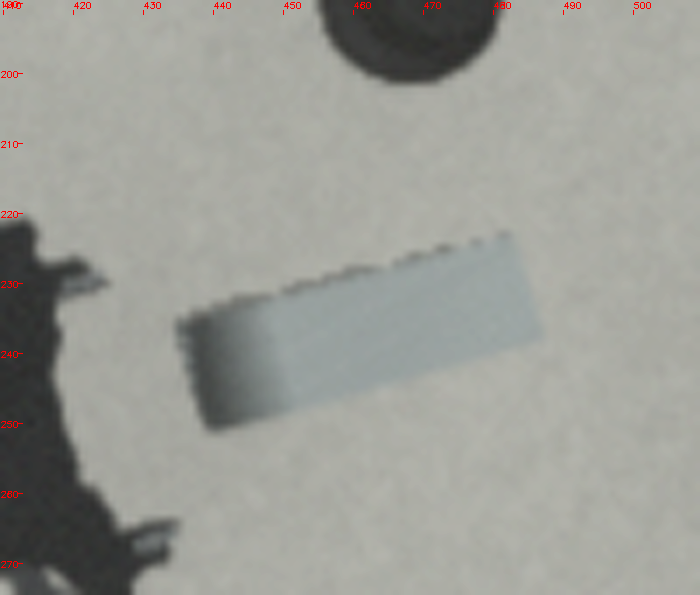

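View pics/s2c.png

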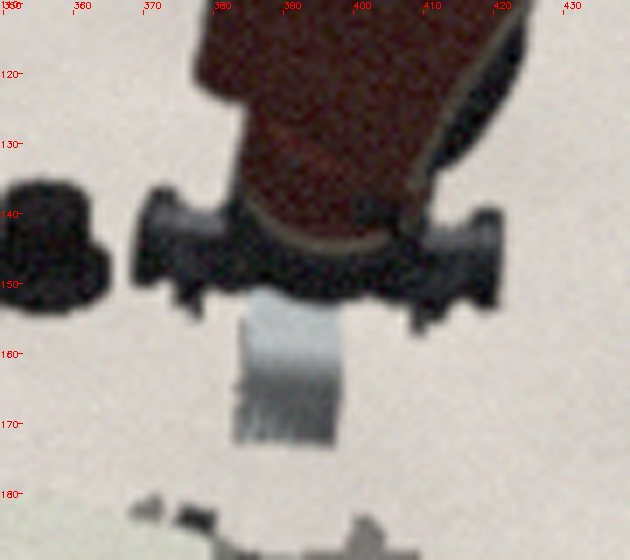

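Emit:
carry_out(
  rotation=[
    [0,0,0],
    [0,0,0],
    [0,0,0],
    [0,0,0],
    [0,0,0],
    [0,0,0],
    [0,0,0],
    [0,0,0],
  ],
  slide=[
    [20,0,0],
    [40,0,0],
    [60,0,-1],
    [72,0,-1],
    [80,1,-1.5],
    [80,1,-1.5],
    [80,1,-1.5],
    [80,1,-1.5],
  ],
  jaw=[1,1,1,1,1,1,0,-1],
  grip_force=60,
)

```text
clock: 2.65
eef_pos: [504.9, -303.9, 25.2]
orientation: [0.3, 49.9, -76.5]
contact_force: [0.5, -0.1, -0.3]
width: 58.9
```

Emit:
carry_out(
  rotation=[
    [0,0,0],
    [0,0,0],
    [0,0,0],
    [0,0,0],
    [0,0,0],
    [0,0,0],
    [0,0,0],
    [0,0,0],
  ],
  slide=[
    [0,0,0],
    [0,0,0],
    [0,0,0],
    [0,0,0],
    [0,0,0],
    [0,0,0],
    [0,0,0],
    [0,0,0],
  ],
  jaw=[-1,-1,-1,-1,-1,-1,-1,-1],
)

```text
clock: 3.45
eef_pos: [504.8, -303.9, 25.2]
orientation: [0.3, 49.9, -76.5]
contact_force: [-0.3, -0.4, 0.6]
width: -0.1
```

```bash
python3 - <<'E'
from h import *
p,R,st=cur();print(p,st["qpos"],R[:,0],st["width"])
t=camera("top");s=camera("side")
crop("pics/t3c.png",t,410,190,510,275,7);crop("pics/s3c.png",s,350,110,440,190,7)
E
```

```text
[ 504.8   -303.942   25.161] [ -5.535  48.52   23.496 123.573 105.856  20.237 -82.787] [ 0.15  -0.626 -0.765] -0.07767048142689034
```

View pics/t3c.png

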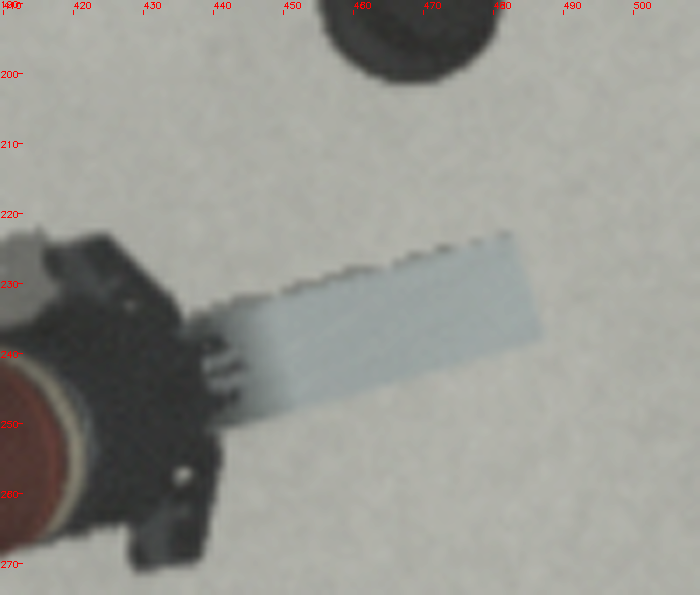

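```bash
python3 - <<'E'
from h import *
p,R,st=cur()
for a in (0,17): 
  q=p+a*R[:,0];print(a,q,proj("top",q),proj("side",q))
x=np.array([503.5,-302.5]);y=np.radians(-76.5);c,s=np.cos(y),np.sin(y)
for l in ((-15,22,0),(-15,-22,0),(-15,22,35),(-15,-22,35),(15,22,35),(15,-22,35),(125,22,5),(125,-22,5)):
  w=[x[0]+c*l[0]-s*l[1],x[1]+s*l[0]+c*l[1],l[2]];print(l,proj("top",w)[0],proj("side",w)[0])
E
```

```text
0 [ 504.831 -303.929   25.169] [[444.268 240.675]] [[391.373 163.744]]
17 [ 507.384 -314.572   12.161] [[446.808 239.816]] [[391.082 165.16 ]]
(-15, 22, 0) [433.934 235.248] [384.025 172.62 ]
(-15, -22, 0) [438.474 250.47 ] [397.773 173.609]
(-15, 22, 35) [437.082 234.653] [384.876 163.673]
(-15, -22, 35) [441.776 250.341] [398.866 164.64 ]
(15, 22, 35) [447.696 231.819] [385.164 158.478]
(15, -22, 35) [452.44  247.491] [398.906 159.404]
(125, 22, 5) [482.616 222.282] [385.445 148.312]
(125, -22, 5) [487.393 237.5  ] [398.172 149.129]
```

View pics/s3c.png

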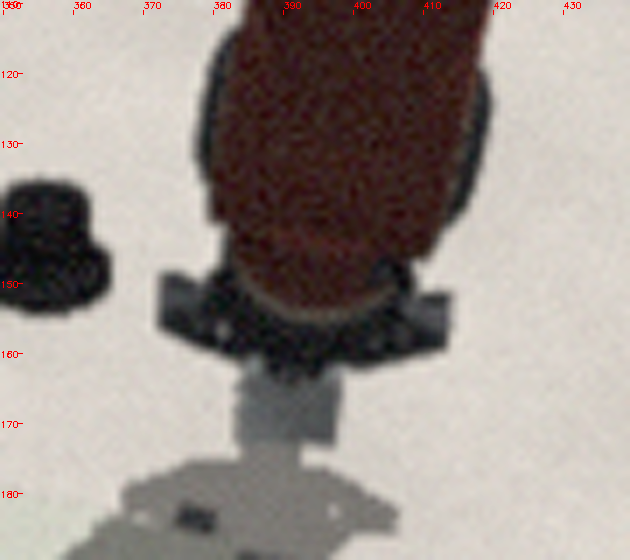

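```bash
python3 - <<'E'
from h import *
def tri(a,b):
    f=lambda q: np.r_[proj("top",q)[0]-a,proj("side",q)[0]-b]
    q=least_squares(f,[500,-280,50]);return q.x,q.fun
print(tri((429.3,247.2),(393.5,155)), "expected tip",np.array([491.9,-255.4,86.7])+4*np.array([.149,-.627,-.765]))
print("L",tri((424.5,229.7),(378,154.5)));print("R",tri((434.5,264.5),(410,156.5)))
E
```

```text
(array([ 488.162, -244.852,   98.456]), array([-0.099, -0.408,  0.487,  0.032])) expected tip [ 492.496 -257.908   83.64 ]
L (array([ 533.395, -235.619,   95.545]), array([-0.095, -0.358,  0.43 ,  0.036]))
R (array([ 442.566, -256.357,   96.665]), array([ 0.022,  0.099, -0.117, -0.006]))
```

```bash
python3 - <<'E'
from h import *
t=camera("top");s=camera("side")
crop("pics/t4c.png",t,425,222,465,262,18,1.8);crop("pics/s4c.png",s,370,142,410,178,18,1.8)
E
```

```text
(no output)
```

View pics/t4c.png

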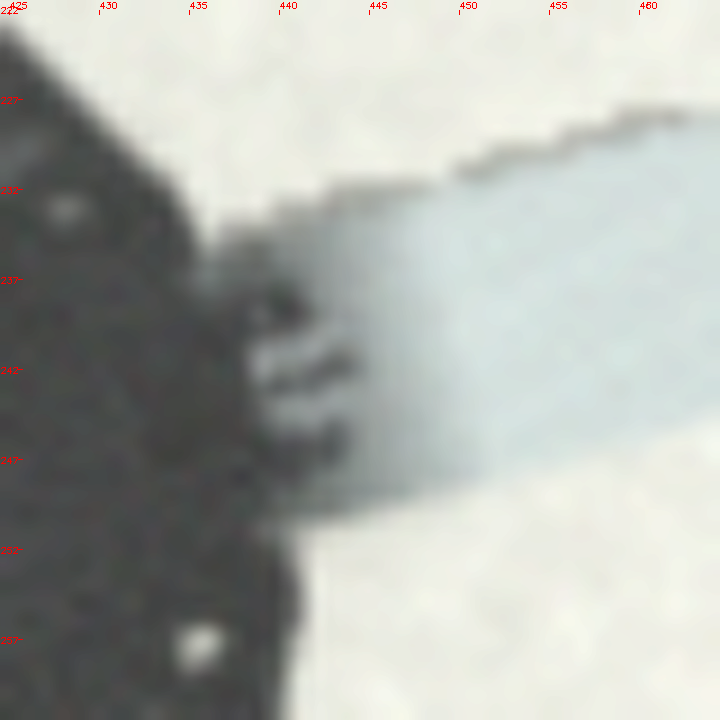

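View pics/s4c.png

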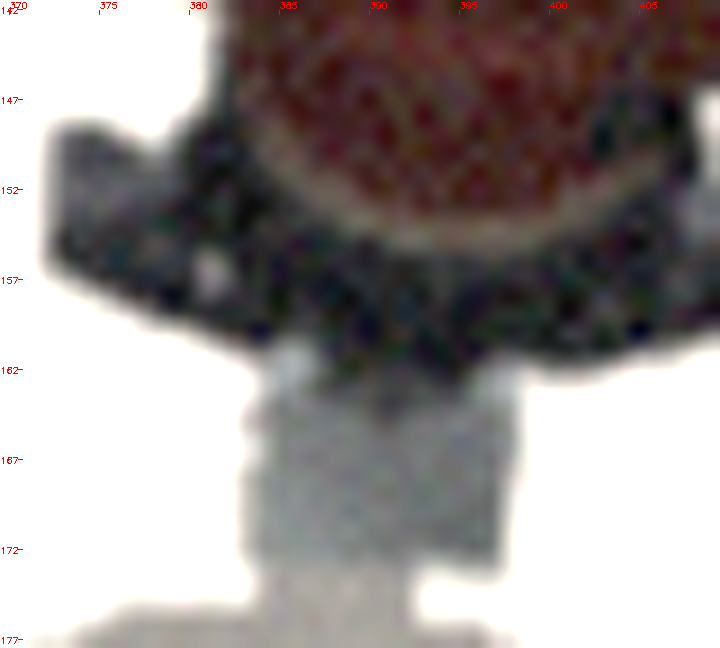

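Emit:
carry_out(
  rotation=[
    [0,0,0],
    [0,0,0],
    [0,0,0],
    [0,0,0],
    [0,0,0],
    [0,0,0],
    [0,0,0],
    [0,0,0],
  ],
  slide=[
    [0,0,0],
    [0,0,0],
    [0,0,0],
    [0,0,0],
    [0,0,0],
    [0,0,0],
    [0,0,0],
    [0,0,0],
  ],
  jaw=[1,1,1,1,1,1,1,1],
)

```text
clock: 4.45
eef_pos: [504.8, -303.9, 25.2]
orientation: [0.3, 49.9, -76.5]
contact_force: [0.1, 0.6, 0.2]
width: 85.2
```

```bash
python3 - <<'E'
from h import *
p,R,st=cur();print(st["width"],p)
t=camera("top");s=camera("side")
crop("pics/t5c.png",t,420,212,465,272,12,1.8);crop("pics/s5c.png",s,360,140,420,185,12,1.8)
for a in (-15,0,4):
  for b in (-43,43):
    q=p+a*R[:,0]+b*R[:,1];print(a,b,q,proj("top",q),proj("side",q))
E
```

```text
85.15184216305254 [ 504.84  -303.889   25.179]
-15 -43 [ 460.738 -304.381   36.527] [[446.521 256.878]] [[405.309 163.469]]
-15 43 [ 544.436 -284.616   36.786] [[437.449 226.151]] [[378.071 161.477]]
0 -43 [ 462.992 -313.772   25.05 ] [[448.775 255.944]] [[404.889 164.742]]
0 43 [ 546.689 -294.007   25.309] [[439.773 225.533]] [[377.962 162.762]]
4 -43 [ 463.592 -316.276   21.989] [[449.368 255.699]] [[404.778 165.077]]
4 43 [ 547.29  -296.511   22.248] [[440.385 225.37 ]] [[377.933 163.1  ]]
```

View pics/t5c.png

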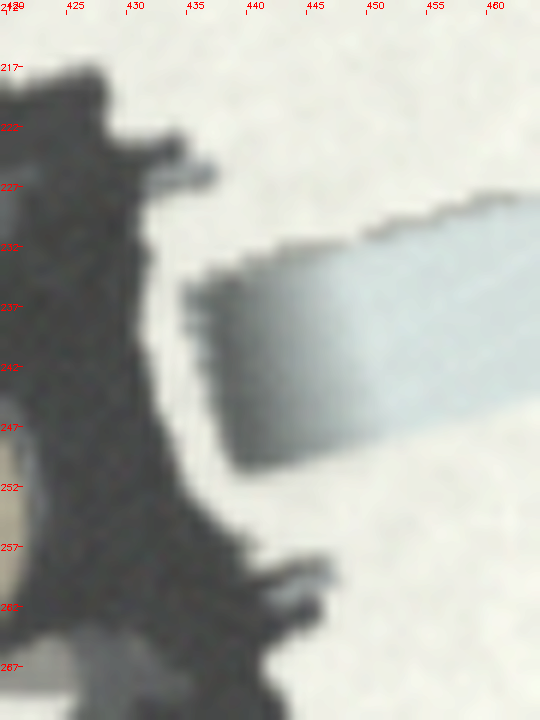

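View pics/s5c.png

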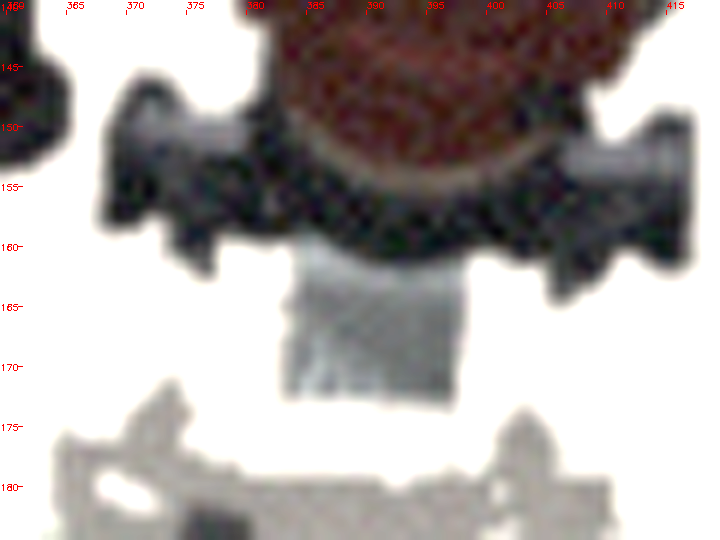

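Emit:
carry_out(
  rotation=[
    [0,0,0],
    [0,0,0],
    [0,0,0],
    [0,0,0],
    [0,0,0],
    [0,0,0],
    [0,0,0],
    [0,0,0],
  ],
  slide=[
    [3,0,0],
    [6,0,0],
    [9,0,0],
    [12,0,0],
    [15,0,0],
    [18,0,0],
    [18,0,0],
    [18,0,0],
  ],
  jaw=[1,1,1,1,1,1,1,1],
)

```text
clock: 5.35
eef_pos: [507.4, -315.3, 11.3]
orientation: [0.3, 49.9, -76.5]
contact_force: [-0.2, 0.7, -0.6]
width: 85.6
```

Emit:
carry_out(
  rotation=[
    [0,0,0],
    [0,0,0],
    [0,0,0],
    [0,0,0],
    [0,0,0],
    [0,0,0],
    [0,0,0],
    [0,0,0],
  ],
  slide=[
    [0,0,0],
    [0,0,0],
    [0,0,0],
    [0,0,0],
    [0,0,0],
    [0,0,0],
    [0,0,0],
    [0,0,0],
  ],
  jaw=[0.5,0,-0.5,-1,-1,-1,-1,-1],
)

```text
clock: 6.15
eef_pos: [507.4, -315.1, 11.7]
orientation: [0.3, 49.9, -76.5]
contact_force: [-1.1, 3.7, 5.7]
width: 42.3
```

```bash
python3 - <<'E'
from h import *
p,R,st=cur();print(st["width"],p,st["contact_force"])
t=camera("top");s=camera("side")
crop("pics/t6c.png",t,420,212,500,272,9,1.8);crop("pics/s6c.png",s,360,140,420,185,12,1.8)
E
```

```text
42.304291000106836 [ 507.394 -315.127   11.71 ] [-1.064  3.748  5.68 ]
```

View pics/t6c.png

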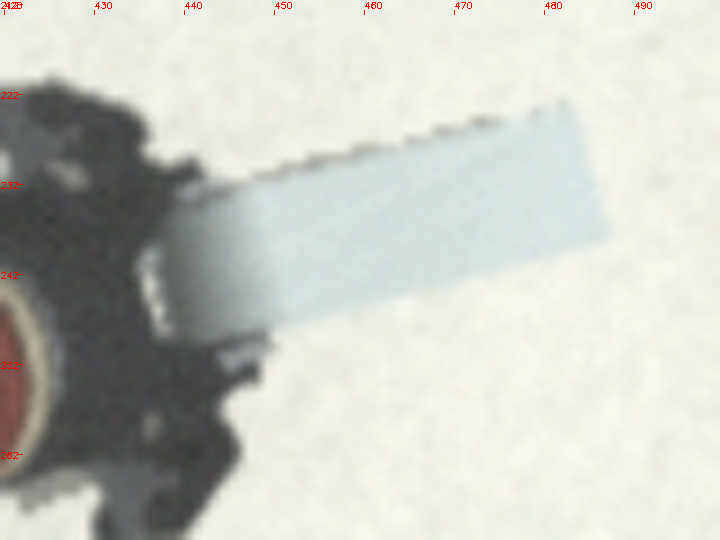

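View pics/s6c.png

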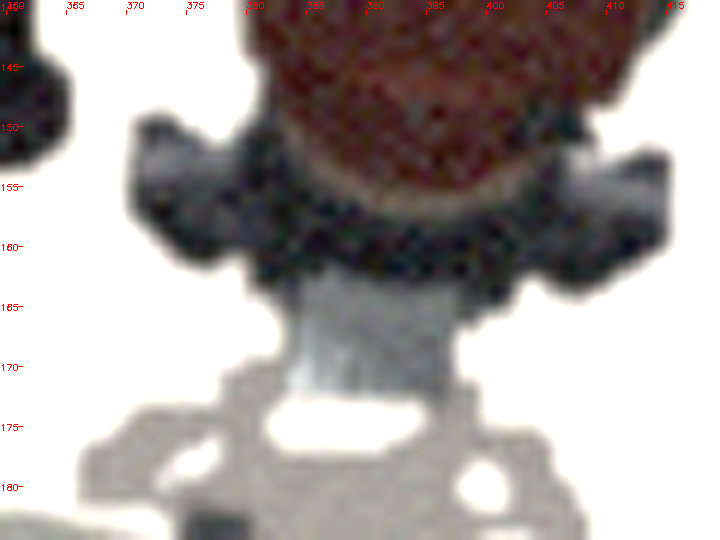

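```bash
python3 - <<'E'
from h import *
p,R,st=cur()
plan([507,-315,265],tgt(-76.5,40),0)
E
```

```text
slide [-193.9    0.5  162.9] rot [-0.005  0.002  0.   ] minrows 5.1 t 6.25
[-24.2, 0.1, 20.4] [-0.001, 0.0, 0.0]
[-48.5, 0.1, 40.7] [-0.001, 0.0, 0.0]
[-72.7, 0.2, 61.1] [-0.002, 0.001, 0.0]
[-97.0, 0.2, 81.5] [-0.003, 0.001, 0.0]
[-121.2, 0.3, 101.8] [-0.003, 0.001, 0.0]
[-145.4, 0.3, 122.2] [-0.004, 0.001, 0.0]
[-169.7, 0.4, 142.6] [-0.004, 0.002, 0.0]
[-193.9, 0.5, 162.9] [-0.005, 0.002, 0.0]
```

Emit:
carry_out(
  rotation=[
    [0,0,0],
    [0,0,0],
    [0,0,0],
    [0,0,0],
    [0,0,0],
    [0,0,0],
    [0,0,0],
    [0,0,0],
  ],
  slide=[
    [-8,0,6.7],
    [-24,0,20],
    [-48,0,40],
    [-77,0,65],
    [-106,0,89],
    [-135,0,114],
    [-164,0,138],
    [-190,0,160],
  ],
  jaw=[-1,-1,-1,-1,-1,-1,-1,-1],
  grip_force=70,
)

```text
clock: 7.05
eef_pos: [506.2, -315.4, 262.7]
orientation: [0.5, 50.0, -76.4]
contact_force: [0.9, -0.4, -2.6]
width: 41.8
```

```bash
python3 - <<'E'
from h import *
p,R,st=cur();print(p,st["qpos"],st["width"])
plan([540,-50,275],tgt(-84,40),0)
plan([561,190,275],tgt(-90.7,40),0)
t=camera("top");s=camera("side");cv2.imwrite("pics/t7.png",t);cv2.imwrite("pics/s7.png",s)
E
```

```text
[ 506.168 -315.415  262.683] [ -2.68   22.177  19.137 112.687  50.368  37.138 -11.801] 41.843690329948934
slide [-170.3   93.7 -184.3] rot [ 0.093  0.    -0.086] minrows 5.4 t 7.05
[-21.3, 11.7, -23.0] [0.012, 0.0, -0.011]
[-42.6, 23.4, -46.1] [0.023, 0.0, -0.021]
[-63.8, 35.1, -69.1] [0.035, 0.0, -0.032]
[-85.1, 46.9, -92.2] [0.046, 0.0, -0.043]
[-106.4, 58.6, -115.2] [0.058, 0.0, -0.054]
[-127.7, 70.3, -138.2] [0.07, 0.0, -0.064]
[-149.0, 82.0, -161.3] [0.081, 0.0, -0.075]
[-170.3, 93.7, -184.3] [0.093, 0.0, -0.086]
slide [-317.1  169.  -359.8] rot [ 0.182  0.    -0.161] minrows 10.2 t 7.05
[-39.6, 21.1, -45.0] [0.023, 0.0, -0.02]
[-79.3, 42.3, -89.9] [0.046, 0.0, -0.04]
[-118.9, 63.4, -134.9] [0.068, 0.0, -0.06]
[-158.6, 84.5, -179.9] [0.091, 0.0, -0.08]
[-198.2, 105.7, -224.9] [0.114, 0.0, -0.1]
[-237.9, 126.8, -269.8] [0.137, 0.0, -0.121]
[-277.5, 147.9, -314.8] [0.159, 0.0, -0.141]
[-317.1, 169.0, -359.8] [0.182, 0.0, -0.161]
```

View pics/s7.png

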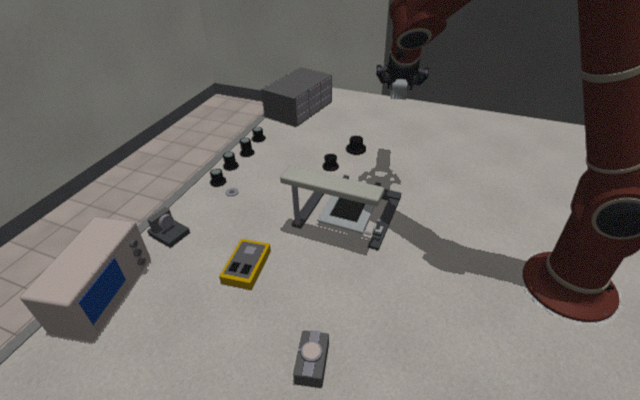

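Emit:
carry_out(
  rotation=[
    [0.012,0,-0.011],
    [0.023,0,-0.021],
    [0.035,0,-0.032],
    [0.046,0,-0.043],
    [0.058,0,-0.054],
    [0.07,0,-0.064],
    [0.081,0,-0.075],
    [0.093,0,-0.086],
  ],
  slide=[
    [-21,12,-23],
    [-43,23,-46],
    [-64,35,-69],
    [-85,47,-92],
    [-106,59,-115],
    [-128,70,-138],
    [-149,82,-161],
    [-170,94,-184],
  ],
  jaw=[-1,-1,-1,-1,-1,-1,-1,-1],
)

```text
clock: 7.95
eef_pos: [541.6, -49.9, 274.8]
orientation: [0.4, 49.8, -83.8]
contact_force: [1.3, -0.2, -2.9]
width: 42.0
```

```bash
python3 - <<'E'
from h import *
p,R,st=cur();print(p,st["qpos"],st["width"])
plan([561,185,265],tgt(-90.7,40),0)
E
```

```text
[541.634 -49.859 274.792] [-27.775  26.909  12.698 101.006  37.519  65.887 -30.039] 41.95096808189414
slide [-141.8   43.4 -183.4] rot [ 0.086  0.003 -0.078] minrows 4.7 t 7.95
[-17.7, 5.4, -22.9] [0.011, 0.0, -0.01]
[-35.5, 10.9, -45.8] [0.021, 0.001, -0.019]
[-53.2, 16.3, -68.8] [0.032, 0.001, -0.029]
[-70.9, 21.7, -91.7] [0.043, 0.001, -0.039]
[-88.6, 27.2, -114.6] [0.054, 0.002, -0.048]
[-106.4, 32.6, -137.5] [0.064, 0.002, -0.058]
[-124.1, 38.0, -160.5] [0.075, 0.003, -0.068]
[-141.8, 43.4, -183.4] [0.086, 0.003, -0.078]
```

Emit:
carry_out(
  rotation=[
    [0.011,0,-0.01],
    [0.021,0.001,-0.019],
    [0.032,0.001,-0.029],
    [0.043,0.001,-0.039],
    [0.054,0.002,-0.048],
    [0.064,0.002,-0.058],
    [0.075,0.003,-0.068],
    [0.086,0.003,-0.078],
  ],
  slide=[
    [-18,5,-23],
    [-35,11,-46],
    [-53,16,-69],
    [-71,22,-92],
    [-89,27,-115],
    [-106,33,-138],
    [-124,38,-160],
    [-142,43,-183],
  ],
  jaw=[-1,-1,-1,-1,-1,-1,-1,-1],
)

```text
clock: 8.75
eef_pos: [560.0, 185.9, 262.5]
orientation: [-0.3, 49.9, -91.0]
contact_force: [0.2, -0.2, -2.2]
width: 41.8
```

```bash
python3 - <<'E'
from h import *
p,R,st=cur();print(p,st["qpos"],st["width"])
plan([561,180,22],tgt(-90.7,40),0)
E
```

```text
[560.005 185.884 262.53 ] [-41.805  40.354   9.497  76.565  26.08   88.278 -40.584] 41.81496800762966
slide [ 187.8    1.8 -150.4] rot [0.001 0.002 0.003] minrows 4.8 t 8.75
[23.5, 0.2, -18.8] [0.0, 0.0, 0.0]
[46.9, 0.5, -37.6] [0.0, 0.0, 0.001]
[70.4, 0.7, -56.4] [0.0, 0.001, 0.001]
[93.9, 0.9, -75.2] [0.001, 0.001, 0.002]
[117.4, 1.1, -94.0] [0.001, 0.001, 0.002]
[140.8, 1.4, -112.8] [0.001, 0.001, 0.002]
[164.3, 1.6, -131.6] [0.001, 0.001, 0.003]
[187.8, 1.8, -150.4] [0.001, 0.002, 0.003]
```

```bash
python3 - <<'E'
from h import *
p,R,st=cur()
for z in (262,142,22): plan([561,224,z],tgt(-90.7,40),0)
E
```

```text
slide [-24.1   0.5 -29.5] rot [0.001 0.002 0.003] minrows 0.8 t 8.75
[-3.0, 0.1, -3.7] [0.0, 0.0, 0.0]
[-6.0, 0.1, -7.4] [0.0, 0.0, 0.001]
[-9.1, 0.2, -11.1] [0.0, 0.001, 0.001]
[-12.1, 0.2, -14.8] [0.001, 0.001, 0.002]
[-15.1, 0.3, -18.4] [0.001, 0.001, 0.002]
[-18.1, 0.4, -22.1] [0.001, 0.001, 0.002]
[-21.1, 0.4, -25.8] [0.001, 0.001, 0.003]
[-24.1, 0.5, -29.5] [0.001, 0.002, 0.003]
slide [  67.7    0.9 -106.8] rot [0.001 0.002 0.003] minrows 2.5 t 8.75
[8.5, 0.1, -13.3] [0.0, 0.0, 0.0]
[16.9, 0.2, -26.7] [0.0, 0.0, 0.001]
[25.4, 0.3, -40.0] [0.0, 0.001, 0.001]
[33.8, 0.4, -53.4] [0.001, 0.001, 0.002]
[42.3, 0.5, -66.7] [0.001, 0.001, 0.002]
[50.7, 0.6, -80.1] [0.001, 0.001, 0.002]
[59.2, 0.8, -93.4] [0.001, 0.001, 0.003]
[67.7, 0.9, -106.8] [0.001, 0.002, 0.003]
slide [ 159.5    1.2 -184.1] rot [0.001 0.002 0.003] minrows 4.9 t 8.75
[19.9, 0.2, -23.0] [0.0, 0.0, 0.0]
[39.9, 0.3, -46.0] [0.0, 0.0, 0.001]
[59.8, 0.5, -69.0] [0.0, 0.001, 0.001]
[79.7, 0.6, -92.0] [0.001, 0.001, 0.002]
[99.7, 0.8, -115.0] [0.001, 0.001, 0.002]
[119.6, 0.9, -138.0] [0.001, 0.001, 0.002]
[139.5, 1.1, -161.1] [0.001, 0.001, 0.003]
[159.5, 1.2, -184.1] [0.001, 0.002, 0.003]
```

Emit:
carry_out(
  rotation=[
    [0,0,0],
    [0,0,0],
    [0,0.002,0.003],
    [0,0.002,0.003],
    [0,0.002,0.003],
    [0,0.002,0.003],
    [0,0.002,0.003],
    [0,0.002,0.003],
  ],
  slide=[
    [-12,0,-15],
    [-24,0,-29],
    [6,0,-55],
    [37,0,-81],
    [68,1,-107],
    [105,1,-138],
    [135,1,-163],
    [159.5,1.2,-184],
  ],
  jaw=[-1,-1,-1,-1,-1,-1,-1,-1],
)

```text
clock: 9.55
eef_pos: [558.7, 223.1, 16.6]
orientation: [-0.5, 49.9, -91.0]
contact_force: [-0.2, 0.3, -2.4]
width: 41.8
```

```bash
python3 - <<'E'
from h import *
p,R,st=cur();print(p,st["orientation"],st["qpos"],st["width"])
t=camera("top");s=camera("side");
crop("pics/t8.png",t,220,170,340,270,6,1.4);crop("pics/s8.png",s,240,140,400,280,5,1.3)
E
```

```text
[558.69  223.134  16.634] [ -0.507  49.9   -91.037] [-43.57   58.282   8.264  81.585  24.949  69.254 -53.096] 41.80665932883371
```

View pics/t8.png

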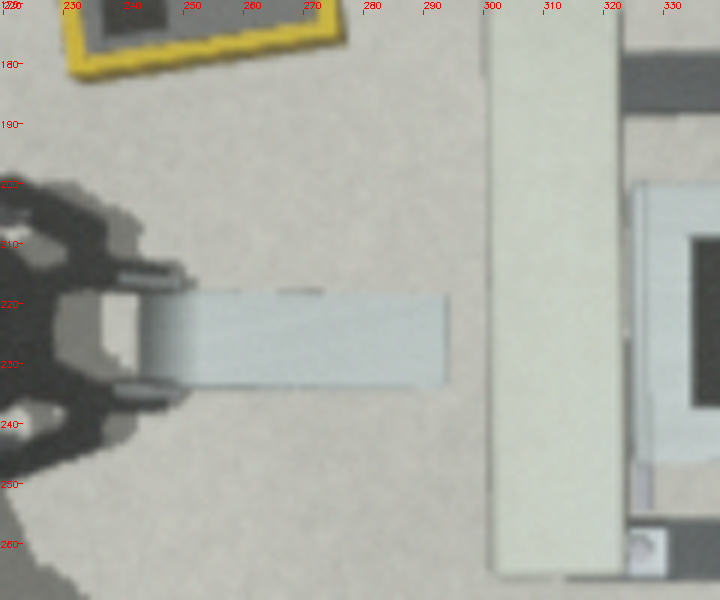

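View pics/s8.png

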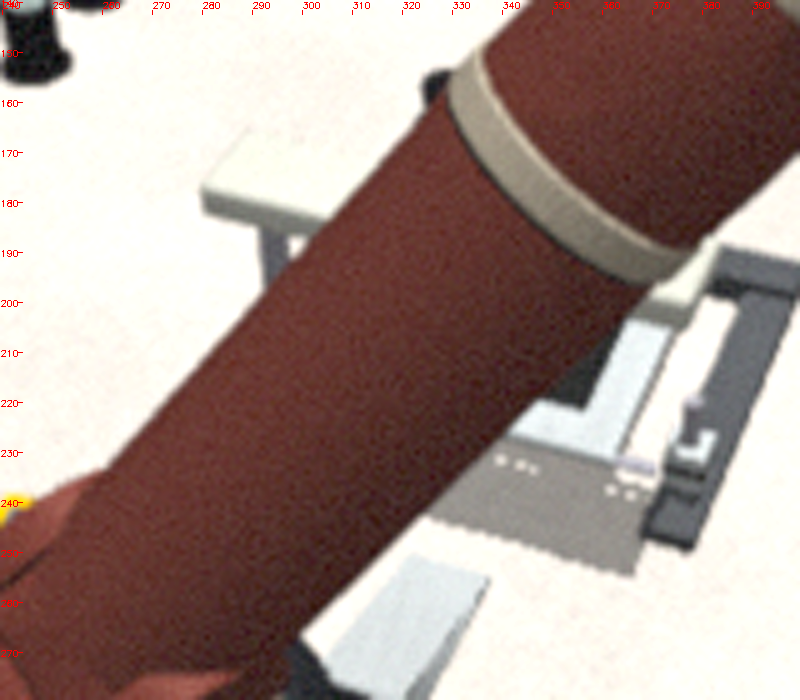

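```bash
python3 - <<'E'
from h import *
p,R,st=cur()
print(atz("top",[[292.6,218.3],[292.6,233.2]],10),atz("top",[[241.3,218.3],[241.3,233.7]],5))
a=np.radians(-90.7);print("lip",proj("top",[[561.2,22.3,18]]))
plan([561.5,223,12],tgt(-90.7,40),0)
plan([561.5,135,12],tgt(-90.7,40),0)
E
```

```text
[[578.479 113.395  10.   ]
 [536.445 114.048  10.   ]] [[582.676 260.041   5.   ]
 [538.898 260.086   5.   ]]
lip [[324.957 223.378]]
slide [ 2.6  3.9 -2.5] rot [0.008 0.005 0.006] minrows 0.1 t 9.65
[0.3, 0.5, -0.3] [0.001, 0.001, 0.001]
[0.7, 1.0, -0.6] [0.002, 0.001, 0.002]
[1.0, 1.5, -0.9] [0.003, 0.002, 0.002]
[1.3, 1.9, -1.3] [0.004, 0.002, 0.003]
[1.6, 2.4, -1.6] [0.005, 0.003, 0.004]
[2.0, 2.9, -1.9] [0.006, 0.004, 0.005]
[2.3, 3.4, -2.2] [0.007, 0.004, 0.005]
[2.6, 3.9, -2.5] [0.008, 0.005, 0.006]
slide [59.5  4.8 64.6] rot [0.008 0.005 0.006] minrows 1.8 t 9.65
[7.4, 0.6, 8.1] [0.001, 0.001, 0.001]
[14.9, 1.2, 16.2] [0.002, 0.001, 0.002]
[22.3, 1.8, 24.2] [0.003, 0.002, 0.002]
[29.7, 2.4, 32.3] [0.004, 0.002, 0.003]
[37.2, 3.0, 40.4] [0.005, 0.003, 0.004]
[44.6, 3.6, 48.5] [0.006, 0.004, 0.005]
[52.0, 4.2, 56.5] [0.007, 0.004, 0.005]
[59.5, 4.8, 64.6] [0.008, 0.005, 0.006]
```

Emit:
carry_out(
  rotation=[
    [0.008,0.005,0.006],
    [0.008,0.005,0.006],
    [0.008,0.005,0.006],
    [0.008,0.005,0.006],
    [0.008,0.005,0.006],
    [0.008,0.005,0.006],
    [0.008,0.005,0.006],
    [0.008,0.005,0.006],
  ],
  slide=[
    [2.2,3.9,-2],
    [14,4,11.5],
    [27,4,27],
    [40,4,42],
    [53,5,57],
    [62,5,68],
    [69,5,76],
    [72,5,79.5],
  ],
  jaw=[-1,-1,-1,-1,-1,-1,-1,-1],
)

```text
clock: 10.45
eef_pos: [561.7, 114.5, 12.6]
orientation: [0.1, 50.0, -90.7]
contact_force: [-0.1, -0.2, -1.7]
width: 41.8
```

```bash
python3 - <<'E'
from h import *
p,R,st=cur();print(p,st["orientation"],st["contact_force"],st["width"])
t=camera("top");s=camera("side");cv2.imwrite("pics/s9.png",s)
crop("pics/t9.png",t,250,170,350,270,6,1.4)
plan([561.5,75,12],tgt(-90.7,40),0)
E
```

```text
[561.729 114.464  12.633] [  0.103  50.011 -90.713] [-0.091 -0.159 -1.729] 41.78037045405054
slide [26.1  0.4 30.6] rot [-0.001 -0.     0.   ] minrows 0.8 t 10.55
[3.3, 0.0, 3.8] [-0.0, -0.0, 0.0]
[6.5, 0.1, 7.7] [-0.0, -0.0, 0.0]
[9.8, 0.1, 11.5] [-0.0, -0.0, 0.0]
[13.1, 0.2, 15.3] [-0.001, -0.0, 0.0]
[16.3, 0.2, 19.1] [-0.001, -0.0, 0.0]
[19.6, 0.3, 23.0] [-0.001, -0.0, 0.0]
[22.8, 0.3, 26.8] [-0.001, -0.0, 0.0]
[26.1, 0.4, 30.6] [-0.001, -0.0, 0.0]
```

View pics/t9.png

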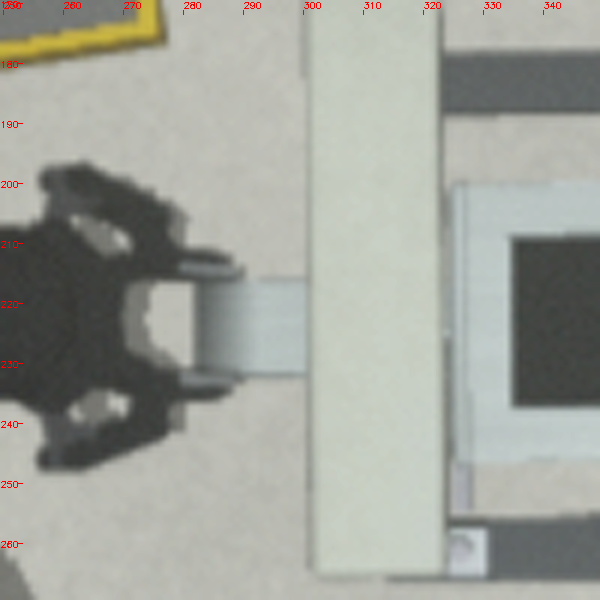

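View pics/s9.png

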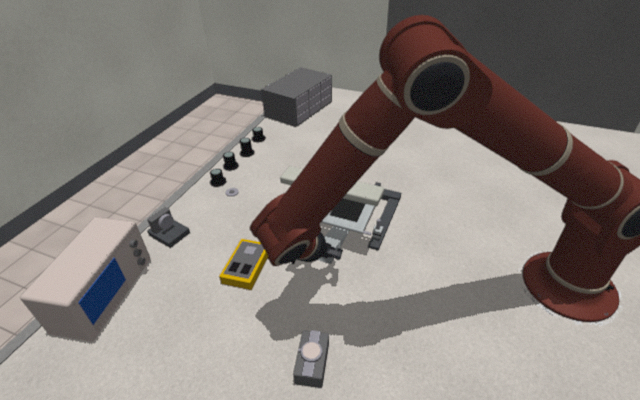

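Emit:
carry_out(
  rotation=[
    [0,0,0],
    [0,0,0],
    [0,0,0],
    [0,0,0],
    [0,0,0],
    [0,0,0],
    [0,0,0],
    [0,0,0],
  ],
  slide=[
    [5,0,4.5],
    [9,0,9],
    [13.2,0,14],
    [17.5,0,19],
    [21.5,0,24],
    [25,0.3,28],
    [27.5,0.4,31],
    [29.5,0.4,33.5],
  ],
  jaw=[-1,-1,-1,-1,-1,-1,-1,-1],
)

```text
clock: 11.35
eef_pos: [563.8, 76.6, 11.6]
orientation: [0.5, 50.5, -90.0]
contact_force: [0.3, 11.9, 7.9]
width: 41.7
```

```bash
python3 - <<'E'
from h import *
p,R,st=cur();print(p,st["orientation"],st["contact_force"],st["width"])
t=camera("top");s=camera("side");cv2.imwrite("pics/s10.png",s)
crop("pics/t10.png",t,250,170,350,270,6,1.4)
crop("pics/s10c.png",s,340,200,400,250,12,1.3)
plan([561.5,58,11.5],tgt(-90.7,40),0)
E
```

```text
[563.83   76.643  11.586] [  0.488  50.539 -90.002] [ 0.339 11.852  7.95 ] 41.68731649923204
slide [11.3 -2.1 13.6] rot [ 0.001 -0.008 -0.007] minrows 0.4 t 11.45
[1.4, -0.3, 1.7] [0.0, -0.001, -0.001]
[2.8, -0.5, 3.4] [0.0, -0.002, -0.002]
[4.2, -0.8, 5.1] [0.0, -0.003, -0.003]
[5.6, -1.1, 6.8] [0.0, -0.004, -0.004]
[7.1, -1.3, 8.5] [0.0, -0.005, -0.004]
[8.5, -1.6, 10.2] [0.0, -0.006, -0.005]
[9.9, -1.9, 11.9] [0.0, -0.007, -0.006]
[11.3, -2.1, 13.6] [0.001, -0.008, -0.007]
```

View pics/s10c.png

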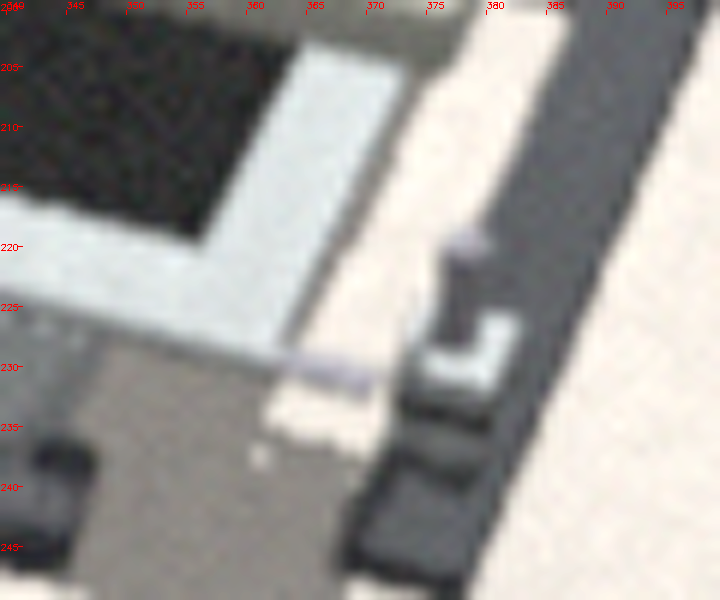

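Emit:
carry_out(
  rotation=[
    [0,-0.004,-0.004],
    [0,-0.008,-0.007],
    [0,-0.008,-0.007],
    [0,-0.008,-0.007],
    [0,-0.008,-0.007],
    [0,-0.008,-0.007],
    [0,-0.008,-0.007],
    [0,-0.008,-0.007],
  ],
  slide=[
    [3,-0.5,3.5],
    [5.5,-1,6.5],
    [7.5,-1.5,9],
    [9,-2,11],
    [10.5,-2,12.5],
    [10.5,-2,12.5],
    [10.5,-2,12.5],
    [10.5,-2,12.5],
  ],
  jaw=[-1,-1,-1,-1,-1,-1,-1,-1],
)

```text
clock: 12.25
eef_pos: [564.0, 64.7, 11.6]
orientation: [0.4, 50.5, -90.0]
contact_force: [-0.5, 9.4, 5.3]
width: 41.5
```

```bash
python3 - <<'E'
from h import *
p,R,st=cur();print(p,st["orientation"],st["contact_force"],st["width"])
s=camera("side");cv2.imwrite("pics/s11.png",s)
crop("pics/s11c.png",s,355,205,400,245,16,1.3)
g=s.astype(float).mean(2);g0=cv2.imread("pics/side0.png").astype(float).mean(2);g1=cv2.imread("pics/s10.png").astype(float).mean(2)
for n,G in(("rest",g0),("10",g1),("11",g)):
  print(n)
  for y in range(226,238): print(y,G[y,361:384].astype(int))
# prediction: pointer front at lip x -4.5, tip
a=np.radians(-90.7);ex=np.array([np.cos(a),np.sin(a),0]);ey=np.array([-ex[1],ex[0],0])
lip=np.array([561.2,22.3,0])
for z in (18,26,28,30,32):
  q=lip-86*ey-4.5*ex;q2=q+5*ey;q[2]=q2[2]=z;print(z,proj("side",q),proj("side",q2))
E
```

```text
[564.012  64.694  11.567] [  0.378  50.463 -90.023] [-0.48   9.446  5.313] 41.4773870396618
rest
226 [143 143 143 131 102 114 145 155 154 156 151 154 142 145 128  85  58  59
  72 105 120 113  78]
227 [145 148 145 108  91 137 154 155 157 156 152 153 138 141 109  67  53  54
  83 131 149 131  91]
228 [145 147 135 101  90 135 155 156 156 156 156 153 131 118  94  67  61  64
  92 136 147 115  75]
229 [147 147 115  88 114 143 153 155 154 154 152 148 110  92 110 117 105 100
 119 145 140  97  63]
230 [147 144 110  97 136 146 151 153 155 153 154 132  93  82 117 137 141 140
 144 149 124  78  58]
231 [127 126 121 117 132 134 139 142 147 148 150 118  78  69  88 108 122 123
 134 144 102  59  59]
232 [ 90  95 104 110 125 124 120 124 132 136 142 103  67  58  59  70  73  78
  94 109  77  52  59]
233 [ 78  84 103 115 110 105 103 112 119 118 131  90  42  43  50  55  58  62
  68  71  56  64  64]
234 [ 83  88 123 140 128 123 107 106 110 104 127  96  48  41  34  36  39  45
  49  50  58  61  59]
235 [ 84  89 113 142 148 152 141 134 127 124 132 100  65  59  52  51  43  40
  33  35  61  67  57]
236 [ 89  90 
[... 2081 characters left out ...]
140 174 182 181 182 179 179 180 178 182 117  51  44  62  60  65  78
  81  82  66  73  77]
234 [111 162 181 183 184 182 182 183 178 180 181 122  62  45  41  40  51  58
  57  61  69  78  71]
235 [108 137 151 169 179 183 182 185 184 182 170 120  75  74  65  64  54  51
  42  36  71  79  70]
236 [104 107 109 135 150 151 153 175 180 178 146  94  70  72  76  81  81  74
  62  60  72  74  66]
237 [106 106 101 105 110 106 110 137 171 164 112  62  53  61  68  71  78  80
  77  68  76  71  77]
18 [[370.011 235.33 ]] [[368.186 234.832]]
26 [[370.181 233.135]] [[368.347 232.638]]
28 [[370.224 232.583]] [[368.388 232.086]]
30 [[370.267 232.03 ]] [[368.429 231.533]]
32 [[370.31  231.475]] [[368.469 230.979]]
```

View pics/s11c.png

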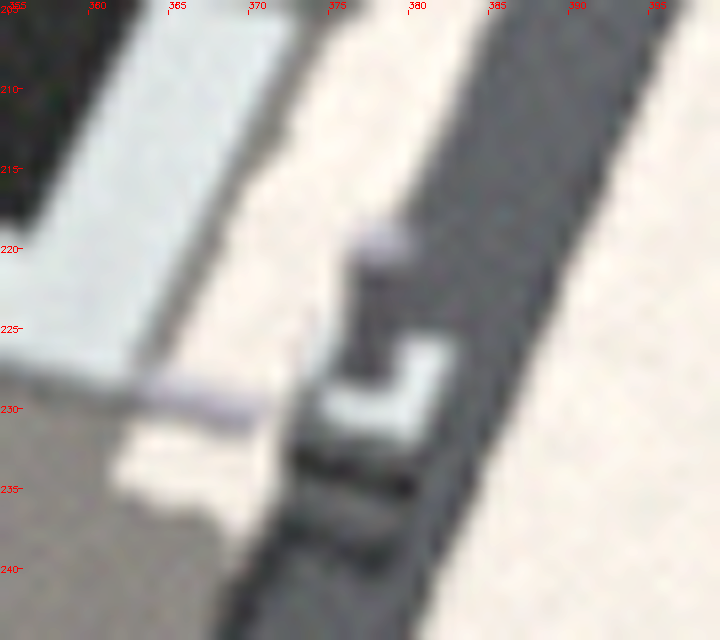

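```bash
python3 - <<'E'
from h import *
t=cv2.imread("pics/top0.png").astype(float).mean(2)
print("cols",list(range(320,336)))
for y in (249,250,251,252,253,254,255,256,257,258,259,260,261,262,263,264,265,266): print(y,t[y,320:336].astype(int))
E
```

```text
cols [320, 321, 322, 323, 324, 325, 326, 327, 328, 329, 330, 331, 332, 333, 334, 335]
249 [130 130 129 116  85 109 113 109  99 116 118 120 119 118 116 116]
250 [131 131 130 115  87 110 112 109  99 116 119 119 119 118 117 119]
251 [132 130 129 115  84 108 112 110  99 114 120 120 118 117 119 119]
252 [131 130 128 115  85 107 111 108 100 116 120 120 118 117 118 119]
253 [130 130 129 113  84 108 112 109 100 116 119 119 118 116 118 121]
254 [130 131 130 113  87 109 112 110 100 113 117 118 118 120 120 122]
255 [130 130 129 114  86 108 113 111 108 111 113 115 117 117 118 118]
256 [131 131 130 112  77  78  79  77  77  78  78  83  86  86  86  88]
257 [131 130 129 114  73  64  66  66  66  67  66  66  65  66  67  66]
258 [132 131 130 115  87 106 112 113 118 119 115  79  67  64  65  65]
259 [131 131 129 115  99  97 102 104 125 131 128  85  64  64  63  63]
260 [129 131 130 116 103 100 109 100 107 128 128  83  65  62  64  64]
261 [131 131 129 117 104 112 117 114 109 129 129  84  65  66  64  65]
262 [131 130 131 115  98 116 118 119 121 131 128  83  66  64  62  64]
263 [130 131 130 116 100 121 122 124 129 132 129  84  67  65  64  63]
264 [128 128 128 116 104 126 129 129 131 131 128  84  67  65  65  63]
265 [111 112 111 101  99 115 117 117 118 119 115  78  66  65  66  67]
266 [87 87 87 82 82 89 90 89 88 90 89 75 71 76 77 78]
```

```bash
python3 - <<'E'
from h import *
t=cv2.imread("pics/top0.png").astype(float).mean(2)
for r0,r1 in ((212,218),(220,226),(228,234),(240,244)):
  m=t[r0:r1].mean(0);print(r0,"322:",m[322:338].round(0).astype(int)," 370:",m[370:390].round(0).astype(int))
E
```

```text
212 322: [125 104 102 105 124 116 125 127 127 127 128 127 123  71  46  44]  370: [ 42  42  42  42  42  41  41  48  86 119 125 125 125 123  82  90 102  87
  68  63]
220 322: [127 108 104 103 122 114 124 126 126 127 127 127 122  72  46  44]  370: [ 41  41  41  40  41  41  41  45  75 120 126 127 127 123  87  89 106  95
  70  63]
228 322: [128 110  82  96 118 115 124 127 128 127 128 128 124  74  47  43]  370: [ 41  41  41  41  41  40  41  41  62 119 128 128 128 126 107  91 104  96
  70  63]
240 322: [129 113  83  92 114 115 113 123 125 125 126 125 126 126 126 127]  370: [130 130 130 130 130 130 130 130 131 131 130 130 131 130 128  92  94  97
  68  51]
```

```bash
python3 - <<'E'
from h import *
print("pad edges",atz("top",[[334.82,222.5],[378.1,222.5]],[28,][0]),atz("top",[[334.82,222.5]],25),atz("top",[[378.1,222.5]],34))
t=cv2.imread("pics/top0.png").astype(float).mean(2)
m=t[:,340:345].mean(1);n=t[:,366:371].mean(1)
print(m[204:212].astype(int),m[233:242].astype(int));print(n[204:212].astype(int),n[233:242].astype(int))
for z in (41,43,46): print("collar rear",atz("top",[[330.79,261.5]],z))
print("ptr rear",atz("top",[[327.6,251],[328.3,251],[324.6,251]],19.5))
print("lampR",atz("top",[[323.27,222]],185))
E
```

```text
pad edges [[ 562.193   -5.202   28.   ]
 [ 559.16  -124.653   28.   ]] [[562.423  -5.234  25.   ]] [[ 558.716 -123.966   34.   ]]
[125 124 125 123 117  79  47  43] [ 43  43  43  43  61 113 127 128 127]
[122 124 123 117  80  47  42  42] [ 41  41  41  51  96 123 129 129 129]
collar rear [[455.624   8.747  41.   ]]
collar rear [[455.656   8.744  43.   ]]
collar rear [[455.705   8.739  46.   ]]
ptr rear [[484.291  16.852  19.5  ]
 [484.245  14.914  19.5  ]
 [484.488  25.158  19.5  ]]
lampR [[552.049  24.047 185.   ]]
```

```bash
python3 - <<'E'
from h import *
c=atz("top",[[356.45,222.8]],29.5)[0];print(c)
e=atz("top",[[334.82,223.2]],25)[0]-atz("top",[[378.1,222.4]],34.5)[0];print(np.degrees(np.arctan2(-e[1],-e[0])))
a=np.radians(-90.7);ex=np.array([np.cos(a),np.sin(a),0]);ey=np.array([-ex[1],ex[0],0])
for dz in (3,5):
  for sx,sy in((-1,-1),(-1,1)):
    p=c+60*sx*ex+40*sy*ey;p[2]=31-141*.079+dz;print(dz,sx,sy,p,proj("side",p))
p=c+80*ex*0-81*ex*0
q=c-87*ex-65*ey;q[2]=31-165*.079+5;print("front near corner plate top approx",proj("side",q))
s=cv2.imread("pics/side0.png");crop("pics/pad_s.png",s,315,195,375,240,12,1.2)
E
```

```text
[559.732 -64.857  29.5  ]
-90.7345917018167
3 -1 -1 [520.468  -4.373  22.861] [[357.52  221.976]]
3 -1 1 [600.462  -5.351  22.861] [[330.108 214.726]]
5 -1 -1 [520.468  -4.373  24.861] [[357.546 221.43 ]]
5 -1 1 [600.462  -5.351  24.861] [[330.103 214.185]]
front near corner plate top approx [[363.172 230.784]]
```

View pics/pad_s.png

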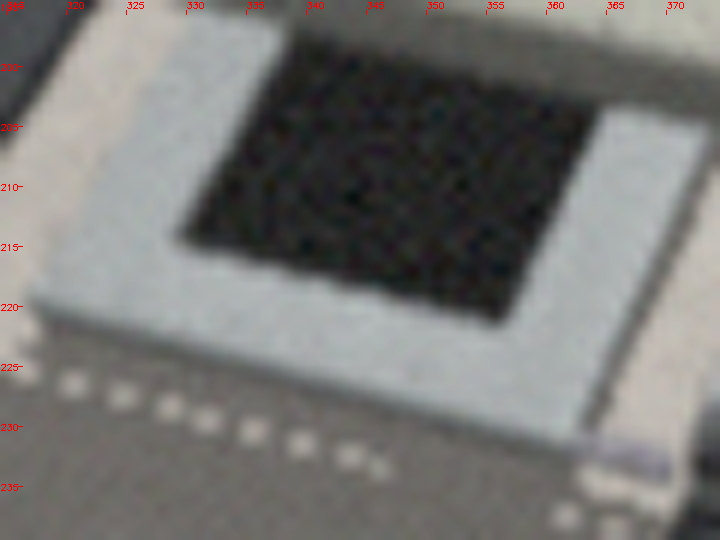

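Emit:
carry_out(
  rotation=[
    [0,-0.004,-0.004],
    [0,-0.006,-0.006],
    [0,-0.006,-0.007],
    [0,-0.006,-0.007],
    [0,-0.006,-0.007],
    [0,-0.006,-0.007],
    [0,-0.006,-0.007],
    [0,-0.006,-0.007],
  ],
  slide=[
    [3,-0.5,3.5],
    [6,-1,7],
    [8,-1.5,9.5],
    [9,-2,10.7],
    [9,-2,10.7],
    [9,-2,10.7],
    [9,-2,10.7],
    [9,-2,10.7],
  ],
  jaw=[-1,-1,-1,-1,-1,-1,-1,-1],
)

```text
clock: 13.1
eef_pos: [564.5, 56.0, 11.6]
orientation: [0.3, 50.6, -90.0]
contact_force: [-0.3, 8.7, 5.9]
width: 41.9
```

```bash
cat > m.py <<'E'
from h import *
p,R,st=cur();print(p,st["orientation"],st["contact_force"],st["width"],st["clock"])
s=camera("side");cv2.imwrite("pics/scur.png",s)
g=s.astype(float).mean(2);g0=cv2.imread("pics/side0.png").astype(float).mean(2)
# vertical shift of pointer (cols 364-369) by profile matching
from scipy.ndimage import shift as sh
from scipy.optimize import minimize
best=[]
for c in range(364,370):
    a=g0[229:237,c];
    def cost(q):
        ys=np.arange(230.,235.6,.25)
        A=np.interp(ys,np.arange(400),g0[:,c]);B=np.interp(ys-q[0],np.arange(400),g[:,c])
        X=np.c_[A,np.ones_like(A)];co,res,_,_=np.linalg.lstsq(X,B,rcond=None);return ((X@co-B)**2).sum()
    qs=np.arange(0,6,.05);best.append(qs[np.argmin([cost([q]) for q in qs])])
print("shift px",best,"rise",(np.median(best)+.11)/.277)
E
python3 m.py; python3 - <<'E'
import sys;sys.path.insert(0,'.')
from h import *
crop("pics/s12c.png",cv2.imread("pics/scur.png"),355,205,400,245,16,1.3)
E
```

```text
[564.477  56.002  11.584] [  0.323  50.568 -89.955] [-0.314  8.665  5.889] 41.87555629772435 13.1
shift px [np.float64(5.65), np.float64(5.300000000000001), np.float64(3.7), np.float64(3.5500000000000003), np.float64(3.5500000000000003), np.float64(3.5500000000000003)] rise 13.483754512635377
```

View pics/s12c.png

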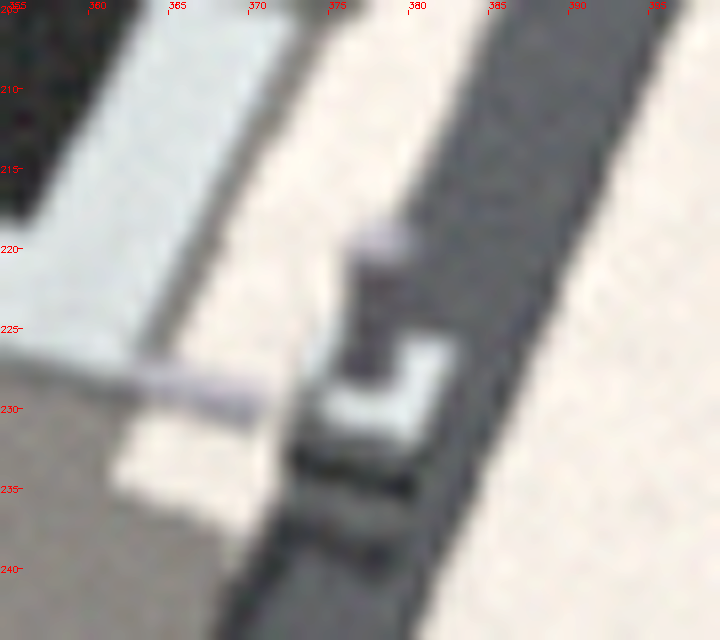

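Emit:
carry_out(
  rotation=[
    [0,0,0],
    [0,0,0],
    [0,0,0],
    [0,0,0],
    [0,0,0],
    [0,0,0],
    [0,0,0],
    [0,0,0],
  ],
  slide=[
    [0,0,0],
    [0,0,0],
    [0,0,0],
    [0,0,0],
    [0,0,0],
    [0,0,0],
    [0,0,0],
    [0,0,0],
  ],
  jaw=[0,0.3,0.6,1,1,1,1,1],
)

```text
clock: 13.95
eef_pos: [564.5, 55.9, 11.6]
orientation: [0.3, 50.6, -90.0]
contact_force: [-1.0, 0.2, -0.1]
width: 85.5
```

```bash
python3 m.py; python3 - <<'E'
from h import *
p,R,st=cur();print(R)
E
```

```text
[564.482  55.937  11.58 ] [  0.32   50.563 -89.961] [-0.963  0.167 -0.071] 85.46874203927518 13.95
shift px [np.float64(5.65), np.float64(5.3500000000000005), np.float64(3.7), np.float64(3.45), np.float64(3.4000000000000004), np.float64(3.45)] rise 13.303249097472923
[[ 0.001  1.    -0.005]
 [-0.635 -0.004 -0.772]
 [-0.772  0.004  0.635]]
```

Emit:
carry_out(
  rotation=[
    [0,0,0],
    [0,0,0],
    [0,0,0],
    [0,0,0],
    [0,0,0],
    [0,0,0],
    [0,0,0],
    [0,0,0],
  ],
  slide=[
    [-8,0,0],
    [-20,0,0],
    [-40,0,0],
    [-65,0,0],
    [-95,0,-10],
    [-125,0,-30],
    [-155,0,-55],
    [-175,0,-80],
  ],
  jaw=[1,1,1,1,1,1,1,1],
)

```text
clock: 14.8
eef_pos: [565.1, 232.8, 98.1]
orientation: [0.6, 50.8, -89.7]
contact_force: [0.5, -0.5, -0.1]
width: 85.5
```

```bash
python3 m.py; python3 - <<'E'
from h import *
t=camera("top");s=cv2.imread("pics/scur.png");cv2.imwrite("pics/tcur.png",t)
print(cur()[2]["qpos"])
crop("pics/s13c.png",s,320,195,400,250,10,1.2);crop("pics/t13c.png",t,160,170,350,280,4,1.2)
E
```

```text
[565.139 232.795  98.136] [  0.568  50.806 -89.658] [ 0.491 -0.485 -0.072] 85.4745303825642 14.8
shift px [np.float64(5.6000000000000005), np.float64(0.0), np.float64(3.7), np.float64(3.45), np.float64(3.5500000000000003), np.float64(3.5500000000000003)] rise 13.212996389891696
[-44.057  52.384   8.098  79.348  24.539  75.252 -49.466]
```

View pics/s13c.png

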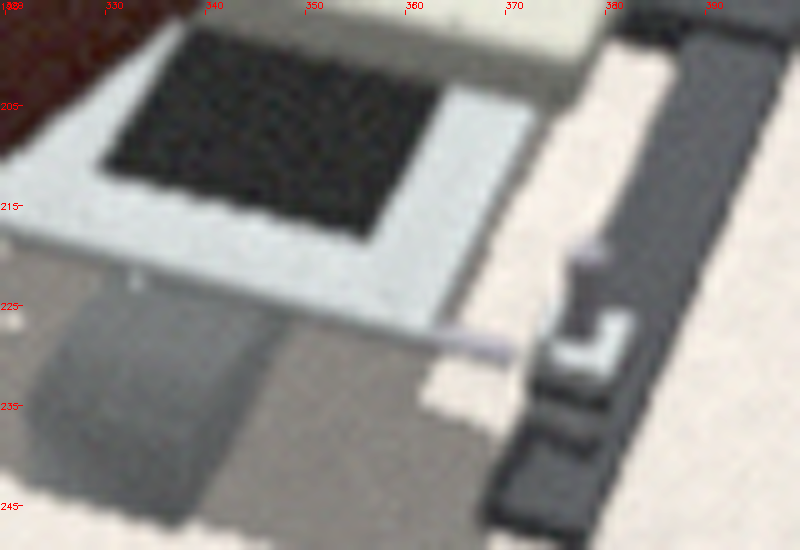

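View pics/t13c.png

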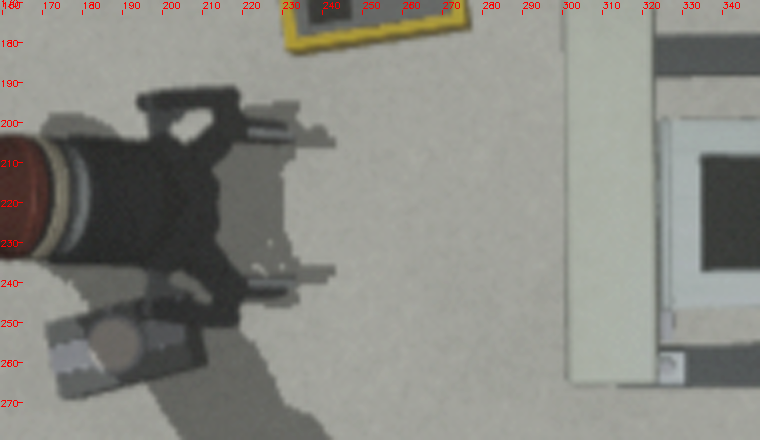

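```bash
cat > fit1.py <<'E'
from h import *
from scipy.special import ndtr
def model(vs,edges,sig):
    # indicator basis of segments integrated over pixel via gaussian+box
    def cdf(e): # fraction below edge e for pixel at v (edge: value after e)
        o=np.linspace(-.5,.5,9);return ndtr(((vs[:,None]+o)-e)/sig).mean(1)
    c=[np.ones_like(vs)]+[cdf(e) for e in edges]+[np.zeros_like(vs)]
    return np.stack([c[i]-c[i+1] for i in range(len(c)-1)],1)
def fit(g,cols,r0,r1,ed,x0,merge,uref,slope):
    vs=np.arange(r0,r1+1.)
    def res(x):
        out=[];sig=abs(x[-1])+.05;B=[];y=[]
        for c in cols:
            E=[e+slope*(c-uref) for e in ed(x)]
            M=model(vs,E,sig);N=np.zeros((len(vs),max(merge)+1))
            for i,m in enumerate(merge):N[:,m]+=M[:,i]
            yy=g[r0:r1+1,c];co=np.linalg.lstsq(N,yy,rcond=None)[0];out+=list(N@co-yy)
        return np.array(out)
    q=least_squares(res,x0);return q.x,np.sqrt((q.fun**2).mean())
def collar(g):
    # edges e1, l-.69,l+.69,e2 ; levels T,F,L,F,S
    return fit(g,range(375,380),230,239,lambda x:[x[0],x[1]-.69,x[1]+.69,x[2]],[231.3,234.2,238,.3],[0,1,2,1,3],376.5,.268)
def pointer(g,sh):
    return fit(g,range(365,370),int(round(228-sh)),int(round(235-sh)),lambda x:[x[0],x[1],x[1]+.83],[231.3-sh,233-sh,.3],[0,1,2,0],368,.273)
if __name__=="__main__":
    L=lambda n:cv2.imread("pics/"+n).astype(float).mean(2)
    for n,s in (("side0.png",0),("side1.png",0),("s10.png",2),("s11.png",3),("scur.png",3.5)):
        print(n,"collar e1,line,e2,sig",collar(L(n)),"ptr rear,front-top,sig",pointer(L(n),s))
    a=np.radians(-90.7);ex=np.array([np.cos(a),np.sin(a),0]);ey=np.array([-ex[1],ex[0],0])
    lip=np.array([560.8,19.4,0])
    for w in(8,10):
      P=lambda z,dx,dy: proj("side",lip+dx*ex+dy*ey+[0,0,z])[0]
      for z in (18,31):
        f=P(z,-w/2,-82);r_=P(z+1.5,w/2,-82);print("w",w,z,"front",f+[0,0],"at368",f[1]+.273*(368-f[0])," frontTop at368",(lambda q:q[1]+.273*(368-q[0]))(P(z+1.5,-w/2,-82)),"rear",r_[1]+.273*(368-r_[0]))
    for z in (28,30,32,34):
      c=np.array([455.7,19.74,0])
      q=lambda dz:(lambda k:k[1]+.268*(376.5-k[0]))(proj("side",c-11*ex+[0,0,z+dz])[0])
      print(z,"collar top,line,bot at376.5",q(12),q(0),q(-12))
E
python3 fit1.py
```

```text
side0.png collar e1,line,e2,sig (array([231.151, 234.236, 237.714,   0.443]), np.float64(2.1532703526878363)) ptr rear,front-top,sig (array([231.123, 233.478,   0.609]), np.float64(7.726533558400534))
side1.png collar e1,line,e2,sig (array([231.137, 234.254, 237.73 ,   0.407]), np.float64(2.478830139292262)) ptr rear,front-top,sig (array([231.177, 233.454,   0.595]), np.float64(7.619499149834028))
s10.png collar e1,line,e2,sig (array([231.131, 234.201, 237.785,   0.461]), np.float64(2.6593273351135096)) ptr rear,front-top,sig (array([229.373, 231.467,   0.566]), np.float64(9.138267960336181))
s11.png collar e1,line,e2,sig (array([231.183, 234.203, 237.763,   0.453]), np.float64(3.272613893690967)) ptr rear,front-top,sig (array([228.4  , 230.46 ,   0.612]), np.float64(11.821401912405232))
scur.png collar e1,line,e2,sig (array([231.111, 234.237, 237.789,   0.496]), np.float64(2.818782060335923)) ptr rear,front-top,sig (array([227.972, 229.897,   0.553]), np.float64(15.449358858369482))
w 8 18 front [369.08  234.121] at368 233.82619603804918  frontTop at368 233.40812595939607 rear 231.18135705424783
w 8 31 front [369.349 230.546] at368 230.17784995604063  frontTop at368 229.75321077970253 rear 227.52894893132952
w 10 18 front [368.964 234.369] at368 234.1062717563641  frontTop at368 233.6881696041772 rear 230.90469704724453
w 10 31 front [369.232 230.794] at368 230.45762867180298  frontTop at368 230.03295241588393 rear 227.25261351386513
28 collar top,line,bot at376.5 231.6011869457506 235.0318926317175 238.412954797125
30 collar top,line,bot at376.5 231.02449934588665 234.4635851653563 237.85284611883304
32 collar top,line,bot at376.5 230.44639705088824 233.89389374658225 237.29138334650364
34 collar top,line,bot at376.5 229.86687484869574 233.3228133138943 236.72856156379703
```

```bash
python3 - <<'E'
from h import *
plan([482,398,130],tgt(-76.4,0),0)
E
```

```text
slide [-128.2  -80.6 -103.1] rot [-0.224  0.677  0.076] minrows 4.8 t 14.9
[-16.0, -10.1, -12.9] [-0.028, 0.085, 0.009]
[-32.0, -20.1, -25.8] [-0.056, 0.169, 0.019]
[-48.1, -30.2, -38.7] [-0.084, 0.254, 0.028]
[-64.1, -40.3, -51.6] [-0.112, 0.338, 0.038]
[-80.1, -50.4, -64.5] [-0.14, 0.423, 0.047]
[-96.1, -60.4, -77.3] [-0.168, 0.508, 0.057]
[-112.2, -70.5, -90.2] [-0.196, 0.592, 0.066]
[-128.2, -80.6, -103.1] [-0.224, 0.677, 0.076]
```

Emit:
carry_out(
  rotation=[
    [-0.028,0.085,0.009],
    [-0.056,0.169,0.019],
    [-0.084,0.254,0.028],
    [-0.112,0.338,0.038],
    [-0.14,0.423,0.047],
    [-0.168,0.508,0.057],
    [-0.196,0.592,0.066],
    [-0.224,0.677,0.076],
  ],
  slide=[
    [-28,-10,-3],
    [-55,-20,-6],
    [-75,-30,-16],
    [-91,-40,-29],
    [-107,-50,-42],
    [-115,-60,-62],
    [-122,-70,-82],
    [-128,-80.6,-103],
  ],
  jaw=[1,1,1,1,1,1,1,1],
)

```text
clock: 15.7
eef_pos: [481.9, 398.3, 131.3]
orientation: [140.0, 89.7, 63.7]
contact_force: [0.1, -0.6, -0.6]
width: 85.5
```

```bash
python3 - <<'E'
from h import *
p,R,st=cur();print(p,R[:,0],st["qpos"],st["clock"])
t=camera("top");s=camera("side")
crop("pics/t14.png",t,140,210,240,290,7,1.3);crop("pics/s14.png",s,250,270,370,395,5,1.3)
for a in(-16,0):
  for b in(-43,43): 
    q=p+a*R[:,0]+b*R[:,1];print(a,b,q,proj("top",q),proj("side",q))
plan([482,398,60],tgt(-76.4,0),0)
E
```

```text
[481.93  398.263 131.298] [ 0.002  0.004 -1.   ] [-35.474  37.921 -10.166  91.523   7.909  51.026 -34.824] 15.7
-16 -43 [440.117 388.038 147.177] [[177.472 272.091]] [[333.222 323.145]]
-16 43 [523.681 408.362 147.419] [[169.932 238.414]] [[285.13  317.334]]
0 -43 [440.148 388.101 131.178] [[179.788 271.813]] [[333.214 328.384]]
0 43 [523.712 408.425 131.419] [[172.34  238.647]] [[285.791 322.577]]
slide [69.9  2.  -1.2] rot [0.    0.001 0.002] minrows 1.4 t 15.8
[8.7, 0.3, -0.1] [0.0, 0.0, 0.0]
[17.5, 0.5, -0.3] [0.0, 0.0, 0.001]
[26.2, 0.8, -0.4] [0.0, 0.0, 0.001]
[35.0, 1.0, -0.6] [0.0, 0.0, 0.001]
[43.7, 1.3, -0.7] [0.0, 0.0, 0.001]
[52.4, 1.5, -0.9] [0.0, 0.0, 0.002]
[61.2, 1.8, -1.0] [0.0, 0.0, 0.002]
[69.9, 2.0, -1.2] [0.0, 0.001, 0.002]
```

View pics/t14.png

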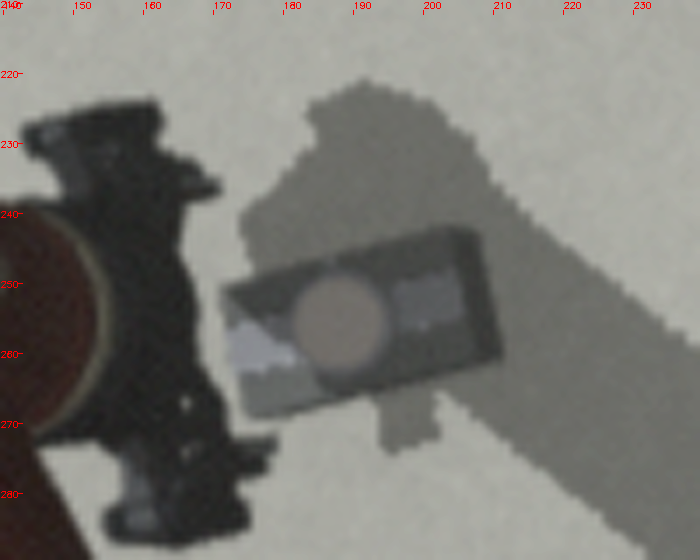

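View pics/s14.png

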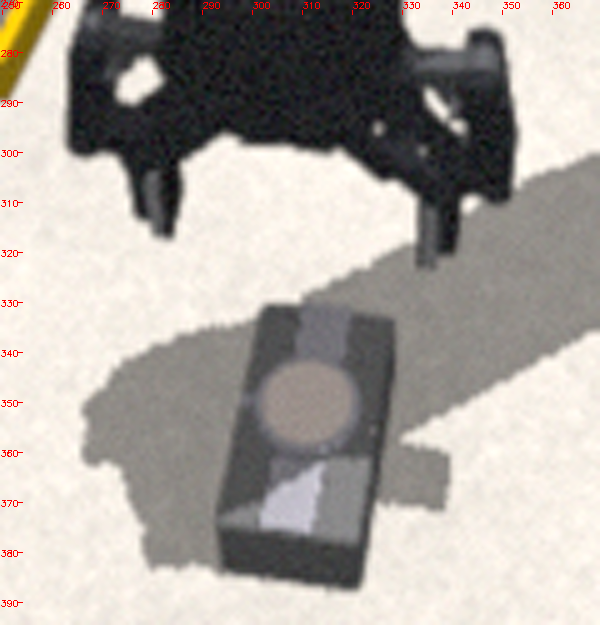

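Emit:
carry_out(
  rotation=[
    [0,0,0],
    [0,0,0],
    [0,0,0],
    [0,0,0],
    [0,0,0],
    [0,0,0],
    [0,0,0],
    [0,0,0],
  ],
  slide=[
    [20,1,0],
    [45,1.5,0],
    [70,2,-1],
    [90,2,-1],
    [105,2,-1],
    [116,2,-1],
    [121,2,-1],
    [121,2,-1],
  ],
  jaw=[1,1,1,1,1,1,1,1],
)

```text
clock: 16.6
eef_pos: [481.9, 397.6, 8.6]
orientation: [-65.9, 89.8, -142.2]
contact_force: [-0.4, 0.2, 0.3]
width: 85.3
```

```bash
python3 - <<'E'
from h import *
p,R,st=cur();print(p,R[:,0],st["contact_force"],st["clock"])
t=camera("top");s=camera("side")
crop("pics/t15.png",t,140,210,240,290,7,1.3);crop("pics/s15.png",s,260,290,360,395,6,1.3)
for a in(-16,0):
  for b in(-43,43): 
    q=p+a*R[:,0]+b*R[:,1];print(a,b,q,proj("top",q),proj("side",q))
E
```

```text
[481.941 397.624   8.646] [-0.002 -0.002 -1.   ] [-0.366  0.21   0.345] 16.6
-16 -43 [440.19  387.524  24.765] [[193.924 270.215]] [[333.426 359.368]]
-16 43 [523.769 407.782  24.528] [[187.114 240.085]] [[290.078 353.733]]
0 -43 [440.151 387.495   8.765] [[195.807 270.017]] [[333.465 363.602]]
0 43 [523.731 407.752   8.528] [[189.073 240.296]] [[290.664 357.979]]
```

View pics/s15.png

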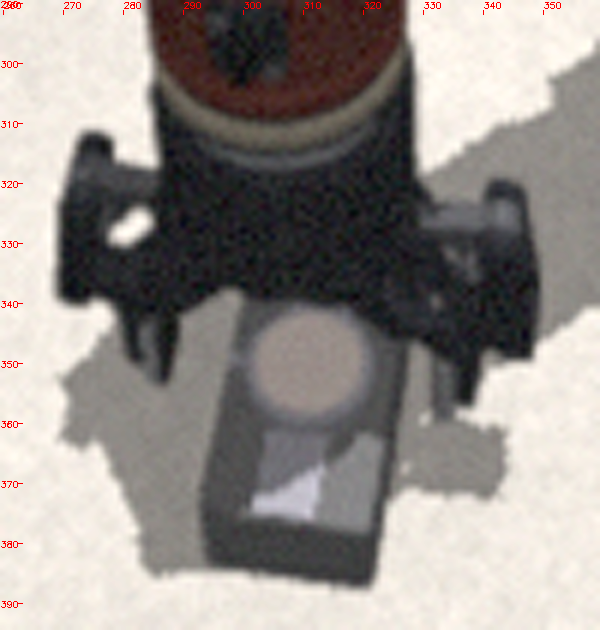

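View pics/t15.png

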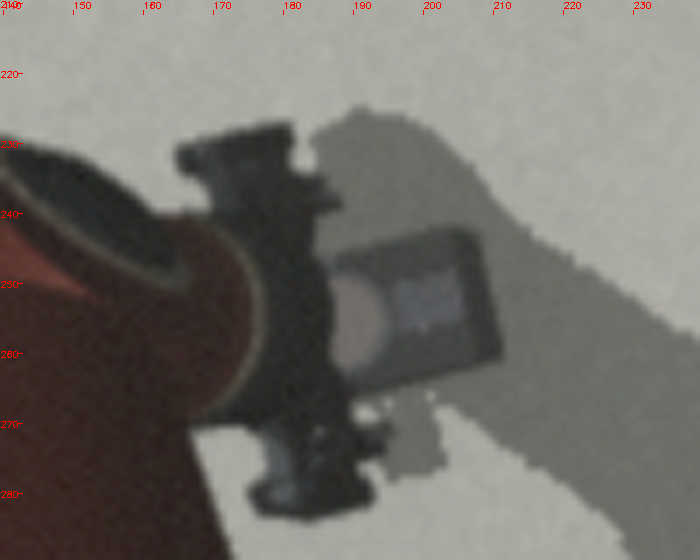

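Emit:
carry_out(
  rotation=[
    [0,0,0],
    [0,0,0],
    [0,0,0],
    [0,0,0],
    [0,0,0],
    [0,0,0],
    [0,0,0],
    [0,0,0],
  ],
  slide=[
    [3,0,0],
    [6,0,0],
    [9,0,0],
    [12,0,0],
    [14,0,0],
    [14,0,0],
    [14,0,0],
    [14,0,0],
  ],
  jaw=[1,1,1,1,1,1,0.7,0.4],
  grip_force=40,
)

```text
clock: 17.5
eef_pos: [482.5, 398.3, -4.2]
orientation: [-98.7, 90.0, -175.1]
contact_force: [0.2, 0.5, 0.7]
width: 60.4
```

Emit:
carry_out(
  rotation=[
    [0,0,0],
    [0,0,0],
    [0,0,0],
    [0,0,0],
    [0,0,0],
    [0,0,0],
    [0,0,0],
    [0,0,0],
  ],
  slide=[
    [0,0,0],
    [0,0,0],
    [0,0,0],
    [0,0,0],
    [0,0,0],
    [0,0,0],
    [0,0,0],
    [0,0,0],
  ],
  jaw=[0.2,0,-0.2,-0.5,-1,-1,-1,-1],
  grip_force=40,
)

```text
clock: 18.3
eef_pos: [482.2, 398.3, -4.0]
orientation: [-95.6, 89.9, -171.9]
contact_force: [-2.2, -0.8, 5.8]
width: 54.3
```

```bash
python3 - <<'E'
from h import *
p,R,st=cur();print(p,R,st["contact_force"],st["width"],st["clock"])
s=camera("side");t=camera("top")
crop("pics/s16.png",s,260,290,360,395,6,1.3)
crop("pics/t16.png",t,140,210,240,290,7,1.3)
E
```

```text
[482.199 398.326  -3.965] [[-0.001  0.972  0.236]
 [-0.     0.236 -0.972]
 [-1.    -0.001 -0.   ]] [-2.161 -0.766  5.814] 54.2908099593474 18.3
```

View pics/s16.png

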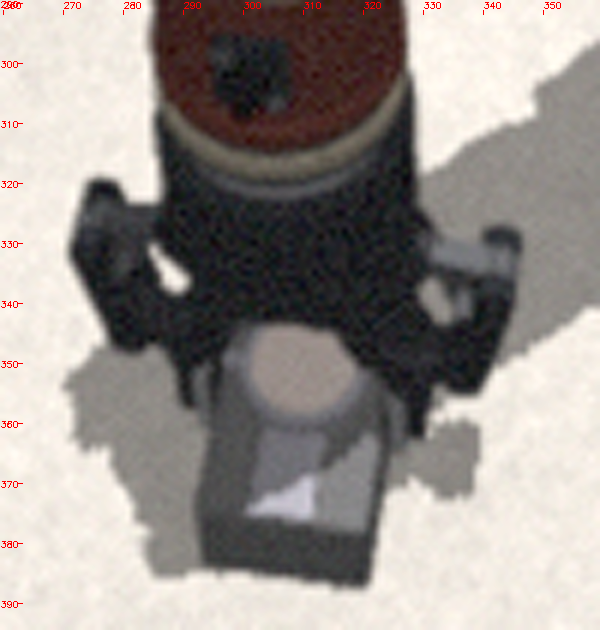

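View pics/t16.png

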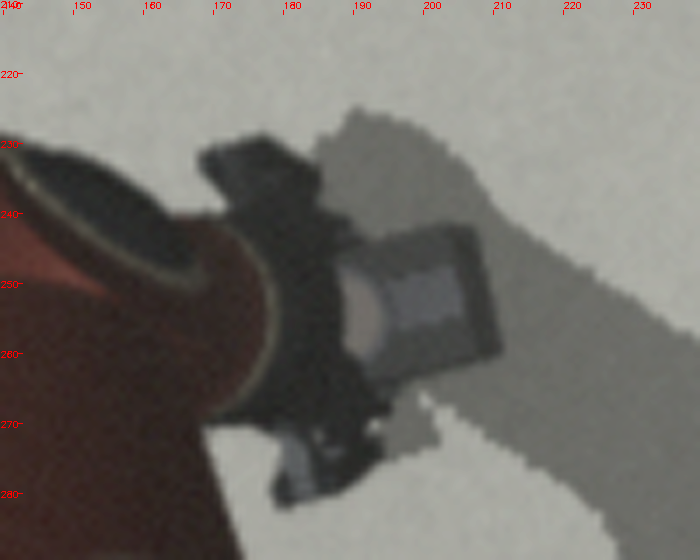

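Emit:
carry_out(
  rotation=[
    [0,0,0],
    [0,0,0],
    [0,0,0],
    [0,0,0],
    [0,0,0],
    [0,0,0],
    [0,0,0],
    [0,0,0],
  ],
  slide=[
    [-2,0,0],
    [-6,0,0],
    [-20,0,0],
    [-50,0,0],
    [-90,0,0],
    [-140,0,0],
    [-190,0,0],
    [-235,0,0],
  ],
  jaw=[-1,-1,-1,-1,-1,-1,-1,-1],
  grip_force=55,
)

```text
clock: 19.2
eef_pos: [482.7, 398.2, 234.3]
orientation: [142.1, 89.9, 65.7]
contact_force: [1.2, 0.4, -4.8]
width: 54.0
```

```bash
python3 - <<'E'
from h import *
p,R,st=cur();print(p,st["contact_force"],st["width"],st["clock"],st["qpos"])
plan([559.7,-64.9,240],tgt(-90.7,0),0)
plan([525,160,240],tgt(-84,0),0)
s=camera("side");cv2.imwrite("pics/s17.png",s)
E
```

```text
[482.673 398.189 234.275] [ 1.225  0.424 -4.773] 54.03898613758895 19.2 [-34.993  32.283 -11.038  83.988   6.489  64.29  -33.554]
slide [ -6.2 -34.2 468.2] rot [ 0.25  -0.001 -0.001] minrows 9.4 t 19.2
[-0.8, -4.3, 58.5] [0.031, -0.0, -0.0]
[-1.5, -8.5, 117.0] [0.062, -0.0, -0.0]
[-2.3, -12.8, 175.6] [0.094, -0.0, -0.0]
[-3.1, -17.1, 234.1] [0.125, -0.001, -0.0]
[-3.9, -21.4, 292.6] [0.156, -0.001, -0.0]
[-4.6, -25.6, 351.1] [0.187, -0.001, -0.0]
[-5.4, -29.9, 409.7] [0.219, -0.001, -0.001]
[-6.2, -34.2, 468.2] [0.25, -0.001, -0.001]
slide [ -6.  -15.  241.5] rot [ 0.133 -0.001 -0.001] minrows 4.8 t 19.2
[-0.7, -1.9, 30.2] [0.017, -0.0, -0.0]
[-1.5, -3.7, 60.4] [0.033, -0.0, -0.0]
[-2.2, -5.6, 90.5] [0.05, -0.0, -0.0]
[-3.0, -7.5, 120.7] [0.067, -0.0, -0.0]
[-3.7, -9.3, 150.9] [0.083, -0.001, -0.0]
[-4.5, -11.2, 181.1] [0.1, -0.001, -0.001]
[-5.2, -13.1, 211.3] [0.116, -0.001, -0.001]
[-6.0, -15.0, 241.5] [0.133, -0.001, -0.001]
```

View pics/s17.png

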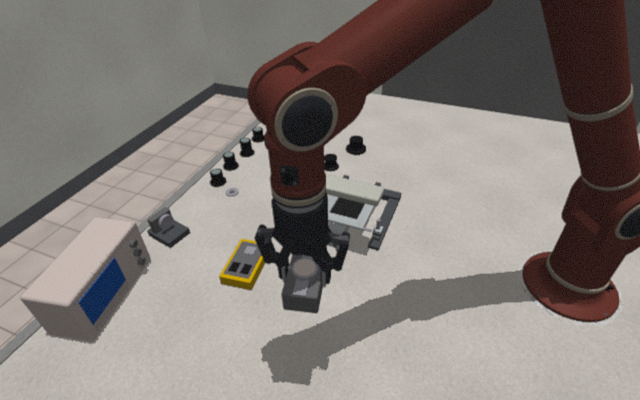

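Emit:
carry_out(
  rotation=[
    [0.01,0,0],
    [0.027,0,0],
    [0.045,0,0],
    [0.063,0,0],
    [0.081,0,0],
    [0.099,0,0],
    [0.116,0,0],
    [0.133,0,0],
  ],
  slide=[
    [-3,-1,15],
    [-5,-3,45],
    [-6,-5,80],
    [-6,-7,115],
    [-6,-9,148],
    [-6,-11,180],
    [-6,-13,211],
    [-6,-15,241],
  ],
  jaw=[-1,-1,-1,-1,-1,-1,-1,-1],
)

```text
clock: 20.05
eef_pos: [527.4, 160.6, 246.4]
orientation: [126.8, 89.1, 42.6]
contact_force: [0.9, 0.4, -4.6]
width: 54.1
```

```bash
python3 - <<'E'
from h import *
p,R,st=cur();print(p,st["width"],st["clock"],st["qpos"])
plan([559.7,-64.9,240],tgt(-90.7,0),0)
E
```

```text
[527.371 160.566 246.431] 54.10249591052596 20.05 [-13.468  24.307  -8.185  95.888   3.541  59.276 -16.858]
slide [  4.5   9.1 227.6] rot [ 0.114 -0.01  -0.011] minrows 4.6 t 20.05
[0.6, 1.1, 28.5] [0.014, -0.001, -0.001]
[1.1, 2.3, 56.9] [0.029, -0.002, -0.003]
[1.7, 3.4, 85.4] [0.043, -0.004, -0.004]
[2.3, 4.6, 113.8] [0.057, -0.005, -0.006]
[2.8, 5.7, 142.3] [0.071, -0.006, -0.007]
[3.4, 6.9, 170.7] [0.086, -0.007, -0.009]
[3.9, 8.0, 199.2] [0.1, -0.008, -0.01]
[4.5, 9.1, 227.6] [0.114, -0.01, -0.011]
```

Emit:
carry_out(
  rotation=[
    [0.014,-0.001,-0.001],
    [0.03,-0.003,-0.003],
    [0.05,-0.005,-0.005],
    [0.07,-0.006,-0.007],
    [0.09,-0.008,-0.009],
    [0.105,-0.009,-0.01],
    [0.114,-0.01,-0.011],
    [0.114,-0.01,-0.011],
  ],
  slide=[
    [0,1,30],
    [0,2.5,65],
    [0,4,105],
    [0,6,145],
    [2,7,180],
    [3,8.5,208],
    [4.5,9,227.6],
    [4.5,9,227.6],
  ],
  jaw=[-1,-1,-1,-1,-1,-1,-1,-1],
)

```text
clock: 20.85
eef_pos: [558.5, -70.1, 239.1]
orientation: [-23.0, 89.8, -114.1]
contact_force: [0.5, -0.5, -5.1]
width: 53.9
```

```bash
python3 - <<'E'
from h import *
p,R,st=cur();print(p,R,st["width"],st["clock"],st["qpos"])
s=camera("side");t=camera("top");crop("pics/s18.png",s,280,100,440,260,4,1.2);crop("pics/t18.png",t,290,150,450,290,5,1.2)
plan([559.7,-64.9,60],tgt(-90.7,0),0)
E
```

```text
[558.524 -70.077 239.149] [[-0.002  1.    -0.019]
 [-0.004 -0.019 -1.   ]
 [-1.    -0.002  0.004]] 53.905192080837736 20.85 [ 7.206 26.012 -3.645 94.068  2.093 60.062  1.782]
slide [179.5   1.    0.6] rot [-0.    -0.001  0.001] minrows 3.6 t 20.95
[22.4, 0.1, 0.1] [-0.0, -0.0, 0.0]
[44.9, 0.3, 0.2] [-0.0, -0.0, 0.0]
[67.3, 0.4, 0.2] [-0.0, -0.0, 0.0]
[89.8, 0.5, 0.3] [-0.0, -0.0, 0.001]
[112.2, 0.6, 0.4] [-0.0, -0.001, 0.001]
[134.6, 0.8, 0.5] [-0.0, -0.001, 0.001]
[157.1, 0.9, 0.6] [-0.0, -0.001, 0.001]
[179.5, 1.0, 0.6] [-0.0, -0.001, 0.001]
```

View pics/s18.png

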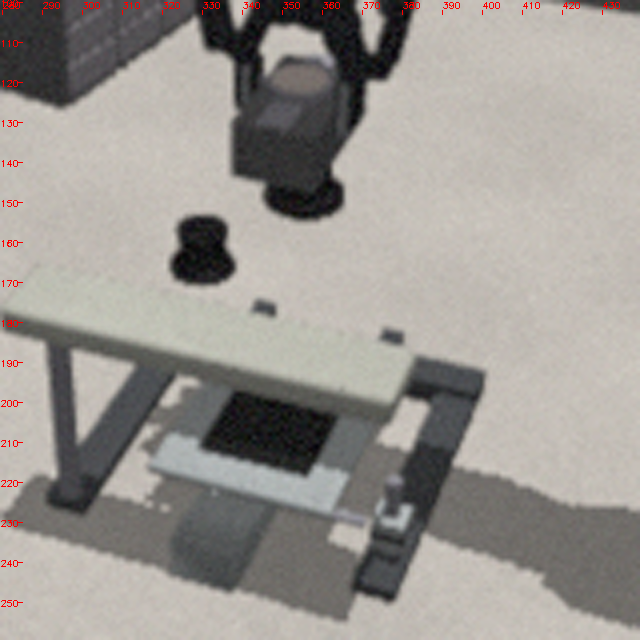

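View pics/t18.png

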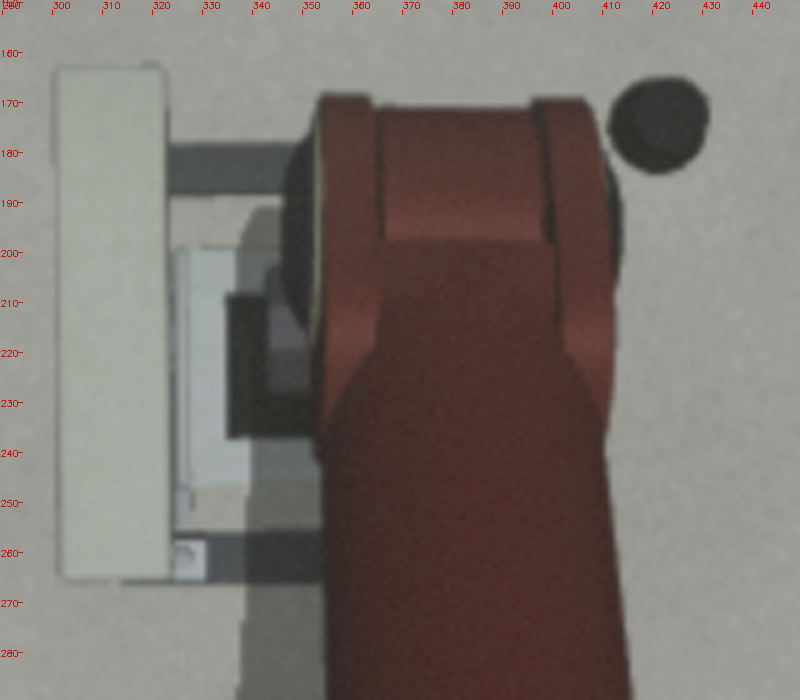

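```bash
python3 - <<'E'
from h import *
p,R,st=cur();print(p)
b=p.copy();b[2]=p[2]+4
for dx,dy,dz in ((0,47.5,40),(0,47.5,0),(27.5,47.5,40),(-27.5,47.5,40),(27.5,47.5,0),(-27.5,47.5,0),(27.5,-47.5,40),(-27.5,-47.5,40),(0,0,50)):
  q=b+[dx,dy,dz];print(dx,dy,dz,proj("top",q)[0],proj("side",q)[0])
s=camera("side");t=camera("top");crop("pics/s19.png",s,325,95,385,160,10,1.5);crop("pics/t19.png",t,320,190,360,250,12,1.5)
print(cur()[0])
E
```

```text
[558.874 -64.417 239.51 ]
0 47.5 40 [341.297 214.804] [347.605 132.824]
0 47.5 0 [340.872 216.493] [347.268 147.371]
27.5 47.5 40 [340.925 202.164] [336.636 130.788]
-27.5 47.5 40 [341.671 227.535] [358.771 134.897]
27.5 47.5 0 [340.517 204.382] [336.585 145.263]
-27.5 47.5 0 [341.228 228.689] [358.138 149.517]
27.5 -47.5 40 [384.92  201.002] [349.805 113.163]
-27.5 -47.5 40 [385.986 226.425] [370.655 116.698]
0 0 50 [363.707 213.784] [354.22 119.87]
[559.245 -62.773 239.868]
```

View pics/s19.png

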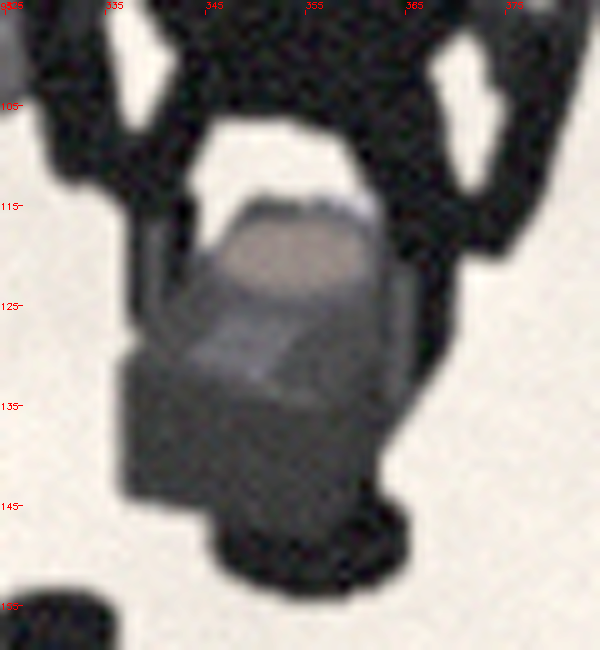

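View pics/t19.png

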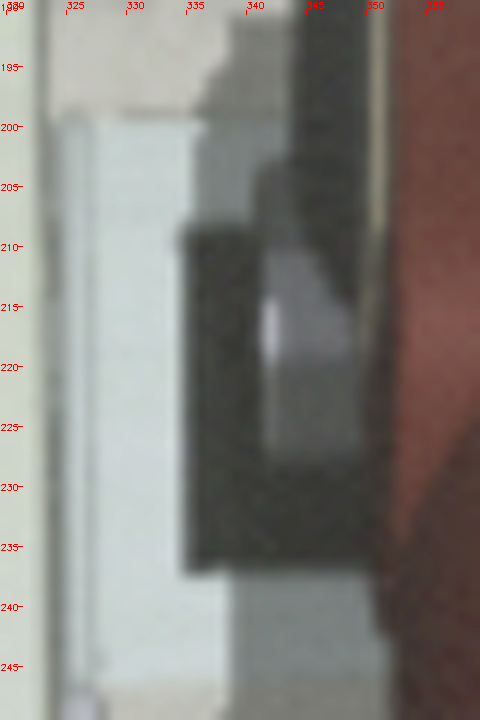

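```bash
python3 - <<'E'
from h import *
print(cur()[0]);plan([559.7,-64.9,45],tgt(-90.7,0),0)
E
```

```text
[559.245 -62.773 239.868]
slide [194.9   0.5   2.4] rot [ 0.003 -0.001  0.   ] minrows 3.9 t 21.05
[24.4, 0.1, 0.3] [0.0, -0.0, 0.0]
[48.7, 0.1, 0.6] [0.001, -0.0, 0.0]
[73.1, 0.2, 0.9] [0.001, -0.0, 0.0]
[97.4, 0.3, 1.2] [0.002, -0.001, 0.0]
[121.8, 0.3, 1.5] [0.002, -0.001, 0.0]
[146.1, 0.4, 1.8] [0.002, -0.001, 0.0]
[170.5, 0.4, 2.1] [0.003, -0.001, 0.0]
[194.9, 0.5, 2.4] [0.003, -0.001, 0.0]
```

Emit:
carry_out(
  rotation=[
    [0,0,0],
    [0,0,0],
    [0,0,0],
    [0.003,0,0],
    [0.003,0,0],
    [0.003,0,0],
    [0.003,0,0],
    [0.003,0,0],
  ],
  slide=[
    [15,0.2,2],
    [45,0.3,2.4],
    [85,0.5,2.4],
    [125,0.5,2.4],
    [158,0.5,2.4],
    [180,0.5,2.4],
    [190,0.5,2.4],
    [193,0.5,2.4],
  ],
  jaw=[-1,-1,-1,-1,-1,-1,-1,-1],
)

```text
clock: 21.85
eef_pos: [559.6, -63.5, 46.2]
orientation: [-148.8, 89.9, 120.6]
contact_force: [-0.2, 0.4, -4.7]
width: 54.0
```

```bash
python3 - <<'E'
from h import *
p,R,st=cur();print(p,R[:,0],R[:,1],st["contact_force"],st["width"],st["clock"])
s=camera("side");t=camera("top");crop("pics/s20.png",s,290,150,400,250,7,1.2);crop("pics/t20.png",t,300,180,400,270,6,1.3)
print(cur()[0])
E
```

```text
[559.602 -63.502  46.187] [-0.001  0.002 -1.   ] [ 1.    -0.01  -0.001] [-0.182  0.407 -4.741] 54.03881260326636 21.85
[560.65  -64.233  47.572]
```

View pics/s20.png

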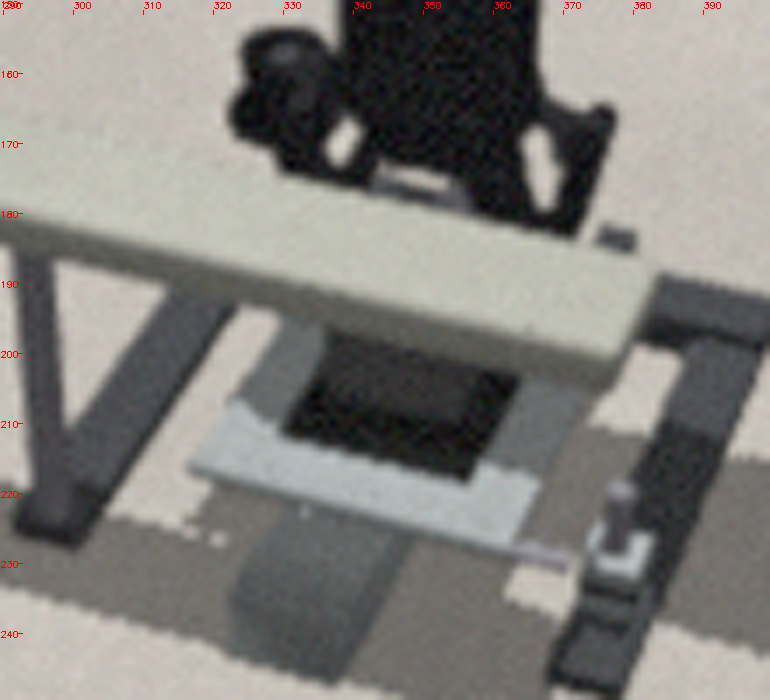

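View pics/t20.png

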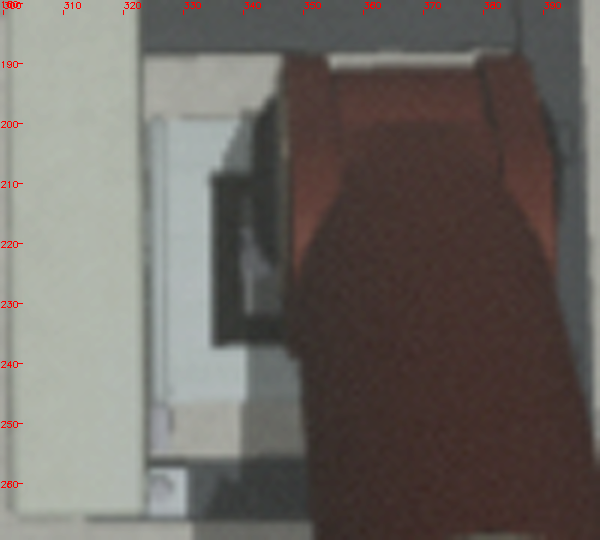

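Emit:
carry_out(
  rotation=[
    [0,0,0],
    [0,0,0],
    [0,0,0],
    [0,0,0],
    [0,0,0],
    [0,0,0],
    [0,0,0],
    [0,0,0],
  ],
  slide=[
    [2,-0.5,0.5],
    [4,-1,0.7],
    [6,-1,0.7],
    [8,-1,0.7],
    [9.5,-1,0.7],
    [11,-1,0.7],
    [12,-1,0.7],
    [12.5,-1,0.7],
  ],
  jaw=[-1,-1,-1,-1,-1,-1,-1,-1],
)

```text
clock: 22.75
eef_pos: [559.6, -64.9, 34.9]
orientation: [141.1, 89.9, 50.5]
contact_force: [-0.9, -0.3, -4.7]
width: 54.1
```

Emit:
carry_out(
  rotation=[
    [0,0,0],
    [0,0,0],
    [0,0,0],
    [0,0,0],
    [0,0,0],
    [0,0,0],
    [0,0,0],
    [0,0,0],
  ],
  slide=[
    [0.4,0,0],
    [0.8,0,0],
    [1.2,0,0],
    [1.6,0,0],
    [2,0,0],
    [2.4,0,0],
    [2.4,0,0],
    [2.4,0,0],
  ],
  jaw=[-1,-1,-1,-1,-1,-1,-1,-1],
)

```text
clock: 23.55
eef_pos: [559.6, -64.9, 32.5]
orientation: [141.3, 89.9, 50.7]
contact_force: [0.7, -0.3, -5.0]
width: 54.1
```

Emit:
carry_out(
  rotation=[
    [0,0,0],
    [0,0,0],
    [0,0,0],
    [0,0,0],
    [0,0,0],
    [0,0,0],
    [0,0,0],
    [0,0,0],
  ],
  slide=[
    [0.3,0,0],
    [0.6,0,0],
    [0.9,0,0],
    [1.2,0,0],
    [1.5,0,0],
    [1.8,0,0],
    [1.8,0,0],
    [1.8,0,0],
  ],
  jaw=[-1,-1,-1,-1,-1,-1,-1,-1],
)

```text
clock: 24.35
eef_pos: [559.6, -64.9, 30.7]
orientation: [142.2, 89.9, 51.5]
contact_force: [0.4, -0.4, -4.3]
width: 54.0
```

Emit:
carry_out(
  rotation=[
    [0,0,0],
    [0,0,0],
    [0,0,0],
    [0,0,0],
    [0,0,0],
    [0,0,0],
    [0,0,0],
    [0,0,0],
  ],
  slide=[
    [0.3,0,0],
    [0.6,0,0],
    [0.9,0,0],
    [1.2,0,0],
    [1.5,0,0],
    [1.8,0,0],
    [1.8,0,0],
    [1.8,0,0],
  ],
  jaw=[-1,-1,-1,-1,-1,-1,-1,-1],
)

```text
clock: 25.15
eef_pos: [559.7, -64.8, 30.1]
orientation: [133.3, 89.9, 42.6]
contact_force: [-1.8, 0.3, 6.8]
width: 53.9
```

```bash
python3 - <<'E'
from h import *
p,R,st=cur();print(p,R[:,0],R[:,1],st["contact_force"],st["width"],st["clock"])
s=camera("side");crop("pics/s21.png",s,310,180,400,250,8,1.3);cv2.imwrite("pics/scur2.png",s)
E
```

```text
[559.655 -64.836  30.054] [ 0.002  0.001 -1.   ] [ 1.    -0.011  0.002] [-1.809  0.322  6.784] 53.88463063080983 25.15
```

View pics/s21.png

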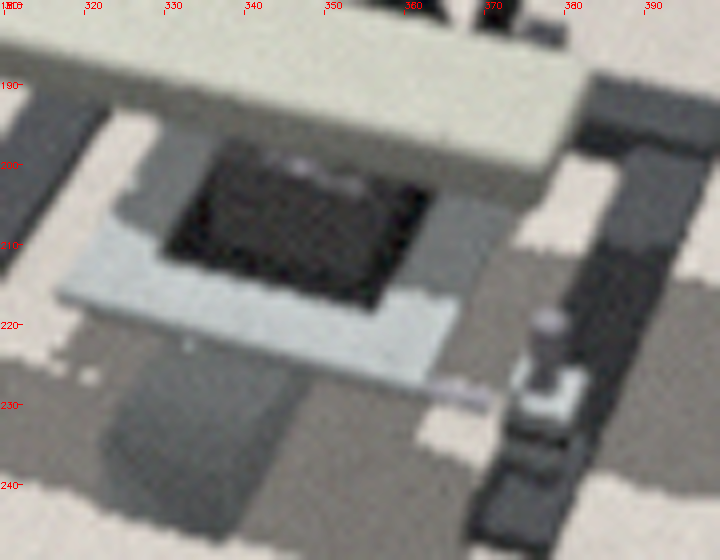

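Emit:
carry_out(
  rotation=[
    [0,0,0],
    [0,0,0],
    [0,0,0],
    [0,0,0],
    [0,0,0],
    [0,0,0],
    [0,0,0],
    [0,0,0],
  ],
  slide=[
    [-0.4,0,0],
    [-0.4,0,0],
    [-0.4,0,0],
    [-0.4,0,0],
    [-0.4,0,0],
    [-0.4,0,0],
    [-0.4,0,0],
    [-0.4,0,0],
  ],
  jaw=[-1,-1,0.4,0.5,0.7,0.9,1,1],
  grip_force=20,
)

```text
clock: 26.0
eef_pos: [559.7, -64.8, 30.5]
orientation: [130.8, 89.9, 40.1]
contact_force: [0.2, 0.3, -0.8]
width: 85.3
```

Emit:
carry_out(
  rotation=[
    [0,0,0],
    [0,0,0],
    [0,0,0],
    [0,0,0],
    [0,0,0],
    [0,0,0],
    [0,0,0],
    [0,0,0],
  ],
  slide=[
    [0,0,0],
    [0,0,0],
    [-5,0,0],
    [-15,0,0],
    [-30,0,0],
    [-60,0,0],
    [-100,0,0],
    [-140,0,0],
  ],
  jaw=[1,1,1,1,1,1,1,1],
)

```text
clock: 26.8
eef_pos: [559.1, -65.0, 172.5]
orientation: [132.6, 89.9, 41.9]
contact_force: [1.2, -0.4, 0.5]
width: 85.7
```

```bash
python3 - <<'E'
from h import *
p,R,st=cur();print(p,st["contact_force"],st["width"],st["clock"])
s=camera("side");cv2.imwrite("pics/s22.png",s);crop("pics/s22c.png",s,310,150,400,250,7,1.3)
E
```

```text
[559.14  -65.039 172.53 ] [ 1.151 -0.402  0.467] 85.73837739912655 26.8
```

View pics/s22c.png

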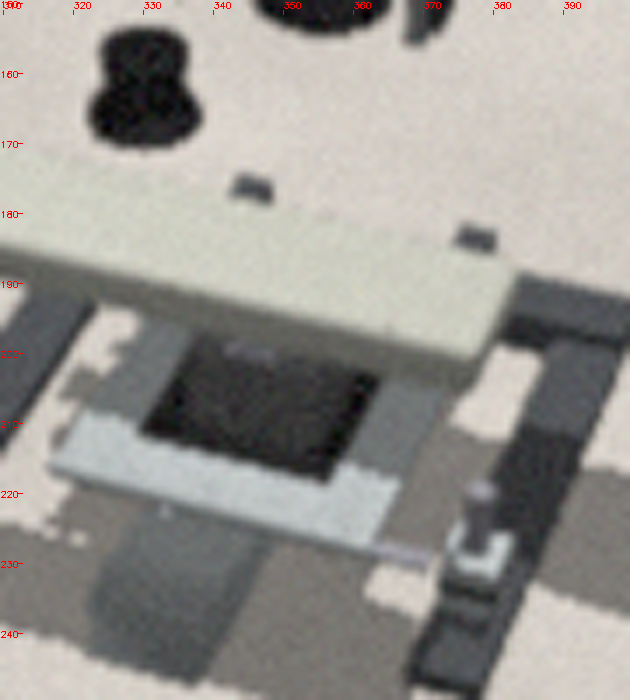

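Block is hidden behind the lamp in this view; I raise the arm and move it away so the top view can confirm.

Emit:
carry_out(
  rotation=[
    [0,0,0],
    [0,0,0],
    [0,0,0],
    [0,0,0],
    [0,0,0],
    [0,0,0],
    [0,0,0],
    [0,0,0],
  ],
  slide=[
    [-40,0,0],
    [-70,0,20],
    [-90,0,55],
    [-90,0,95],
    [-90,0,135],
    [-90,-20,175],
    [-90,-40,215],
    [-90,-60,255],
  ],
  jaw=[1,1,1,1,1,1,1,1],
)

```text
clock: 27.65
eef_pos: [498.7, -321.2, 269.6]
orientation: [90.0, 89.0, -0.6]
contact_force: [0.8, -0.9, -0.7]
width: 85.5
```

```bash
python3 - <<'E'
from h import *
from fit1 import collar,pointer
p,R,st=cur();print(p,st["clock"])
s=camera("side");t=camera("top");cv2.imwrite("pics/s23.png",s);cv2.imwrite("pics/t23.png",t)
crop("pics/t23c.png",t,300,180,410,275,7,1.3);crop("pics/s23c.png",s,340,205,400,245,12,1.3)
g=s.astype(float).mean(2);print(collar(g),pointer(g,3.5))
g=cv2.imread("pics/scur.png").astype(float).mean(2);print(pointer(g,3.5))
E
python3 m.py
```

```text
[ 498.667 -321.151  269.555] 27.65
(array([231.091, 234.195, 237.616,   0.517]), np.float64(2.689995231572237)) (array([228.096, 230.022,   0.482]), np.float64(12.622776164098251))
(array([227.972, 229.897,   0.553]), np.float64(15.449358858369482))
[ 493.831 -328.945  269.418] [ 64.476  89.163 -26.995] [ 0.611 -0.075 -0.271] 85.19882626068114 27.75
shift px [np.float64(5.65), np.float64(5.3500000000000005), np.float64(3.7), np.float64(3.4000000000000004), np.float64(3.45), np.float64(3.45)] rise 13.303249097472923
```

View pics/t23c.png

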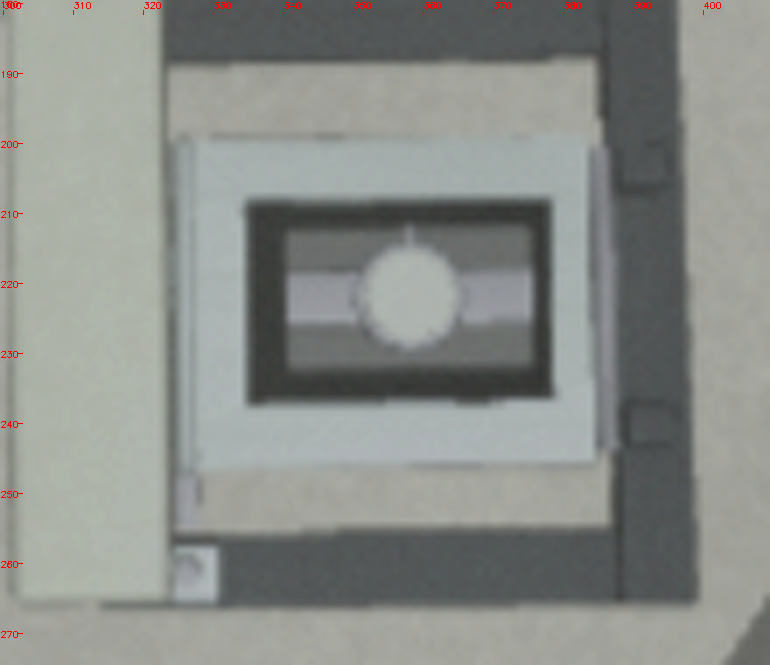

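View pics/s23c.png

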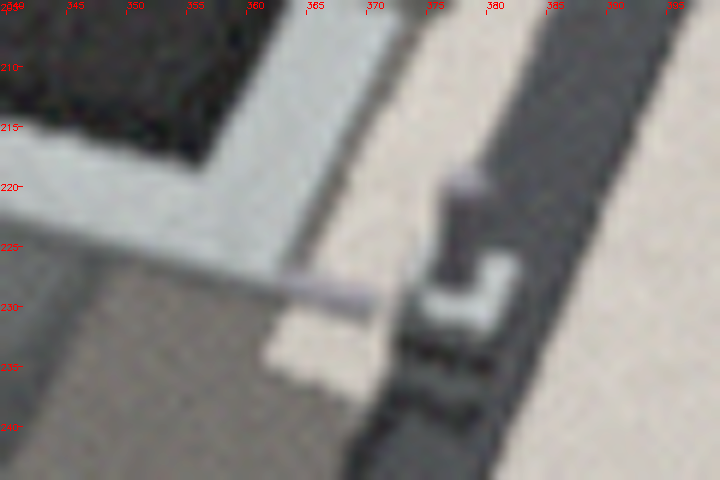

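```bash
python3 -c "
from plant import r
print(r.job_done())"
```

```text
the job is handed in; nothing more can be done
None
```

I slid the wedge thin end first under the lip until the pointer matched the mark's line, and it holds the stage up on the bench. I then set the watch block gently on the pad, backed the arm away and handed in the job at about 28 s; no verdict was reported.

**Last checks:**
- **Pointer height:** in the side camera the pointer stands at about 30.7 mm, with single estimates from 30.0 to 31.3 mm. The line's centre is about 30.5 mm. The collar's edges and the line itself gave estimates of 29.6 to 30.8 mm, and rougher early readings went as high as about 33 mm. The match should be within about 1 mm against the 2.5 mm allowed.
- **Block:** in the top camera it stands upright, centred on the pad to about 1 pixel (roughly 3 mm) and lengthwise with it. The pointer moved by about 0.1 pixel (under 0.5 mm) when the block's weight came on.
- **Mark and bystanders:** the mark looks unmoved in the side view. I did not measure the tester, loupe or weight again at the end; the gripper never worked close to them.

**What disagreed:**
- **Fingertips:** they sat about 13 to 16 mm behind the reported TCP, not 17 mm ahead as stated. The first wedge grasp closed on nothing because of this, and nothing was moved. I corrected both grasps from the pictures.
- **Calibration:** the side camera showed objects about 1.3 pixels to one side of where the top camera placed them.

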